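Make up two injector repair kits

ROBOT

A 6-joint arm with a two-finger parallel gripper is mounted at the origin on a cart in front of the work surface, level with it; the furniture and walls round the work are solid. World frame = base frame: x ahead of the robot, y to its left, z up, the work surface at z = 0. Lengths are in m, angles in degrees, forces in N, time in s.
With the tool pointing down it reaches from about 0.3 to 0.75 m from the base axis. Payload 8.5 kg.
Tool frame: the origin (TCP) lies midway between the tips of the shut fingers; the grasp point (between the pads) lies 19 mm behind it; z points along the fingers, x is the direction in which the jaws open and shut, and the axes are right-handed (so a half turn about z gives the same grasp; the last joint's range is limited). The gripper opens to 88 mm and grips with 3 to 60 N. Pads are 18 mm wide; open, the fingers measure 123 mm over their backs; the gripper's body (75 mm by 187 mm) begins 45 mm behind the grasp point.
Start: joints at [-85.273, 21.807, 74.336, -0, 83.858, -12.336], TCP at [0.161, -0.526, 0.239] pointing down, gripper open.
Joint ranges: [-178.18, 178.18], [-50.72, 133.34], [12.68, 142.11], [-81.47, 261.47], [9.98, 163.14], [-165.26, 165.26]. Speed limits (degrees/s): [136.94, 136.94, 180, 180, 180, 180].

INTERFACE

Orientations are given as [roll, pitch, yaw] about the fixed x, y, z axes, in that order (R = Rz(yaw) Ry(pitch) Rx(roll)).
In Python, from workcell import env gives the robot as it stands.
- The arm moves only by the tool servo_tool, never from a script. Its argument "series" is a list of rows, each a list of 6 numbers: the shift along the tool's x, y, z in cm, then the turn, a rotation vector about the tool's x, y, z in rad. In form: [[dx, dy, dz, rx, ry, rz], ...]. A call has 1 to 10 rows; each row is the pose to reach, as a shift and turn from the pose commanded when the call began, along the tool's axes at that moment; what a row does not reach only later rows make up. A row lasts 1/12 s, in which the tool goes at most 41.7 mm and 7.16 degrees, less where a joint would pass 70% of its speed; a pose out of reach is approached as far as the arm can. A call with a gripper value outside its range is refused whole. "fingers" is the gripper command: -1 is fully open, 1 is shut, values between are in proportion, set as the call begins (left out, the last holds). The fingers move at their own pace and stop on an object; "newtons" is the grip in N (left out, the last holds). Time passes only in rows, so rows that repeat a pose let the fingers close. It gives the time, the measured TCP pose, the force and the opening at its end, in the units of the state.
- env.read_state(): the state, without advancing time (a new reading comes with each control period).
- env.snapshot(name): name is "scene" or "top" or "wrist"; returns a dict with "pixels" (480x640x3 uint8, blue, green, red), "range_z" (480x640 float32, m along the optical axis (not along the pixel's ray), 0 where there is no reading), "fovy" (degrees; the focal length in pixels is half the picture's height over the tangent of half this angle, whatever the lens; pixels are square), "cx", "cy" (the principal point, pixels), "distortion" ([k1, k2, p1, p2, k3] as OpenCV has them; the pictures are not rectified), "R" (3x3) and "t" (3): a world point X has camera coordinates R X + t. Camera axes: x right, y down, z forward; pixel columns grow to the right and rows downward; lengths in m; the calibration is good to about 2 mm. A picture is of the moment at which its call begins.
- env.hand_in(): hands the job in, once; it reports no verdict.
The state is a dict: "clock": time; "qpos": joint angles; "joint_vel": joint speeds; "joint_efforts": joint torques, N m; "tool_pos": TCP position; "eef_rot": TCP orientation; "contact_force": force on the tool from outside, world axes, zero at the start; "moment": the same for the moment, N m; "width": finger opening in m.
Only numpy, scipy, OpenCV 4.12 (cv2) and the standard library are available. Lean on these libraries where they do the work, as an engineer would, in place of code of your own. Each camera call takes 0.05 s, during which the arm holds its last target.

TASK

Make up the two injector repair kits from the parts at the back of the bench: the tray with two wells gets one nozzle standing tip up in its round well and the small brass-coloured nut flat in its square well; the tray with three wells gets the other nozzle in its round well in the same way, the large steel nut flat in its square well, and the cast clamp standing on its feet in the long well (either way round). Once the clamp stands in its well, press lightly from above on its round boss with the fingertips to check that it does not rock. Leave the tape roll, the spanner and the grease tin where they are.

Things in the scene. Friction and masses are not known exactly. Their poses are not given: they have to be found in the camera images.
- nozzle_a_center (a point): injector nozzle of plain hardened steel standing tip up, 54 mm high: an 18 mm round collar at the bottom (lower 17 mm), a slimmer body of about 12 mm above it, ending in a small tip; take it by the collar; the same as the other nozzle. The point is on its axis, 27 mm above its foot; z runs up along its axis
- nozzle_b_center (a point): injector nozzle of plain hardened steel standing tip up, 54 mm high: an 18 mm round collar at the bottom (lower 17 mm), a slimmer body of about 12 mm above it, ending in a small tip; take it by the collar; the same as the other nozzle. The point is on its axis, 27 mm above its foot; z runs up along its axis
- large_nut_center (a point): the larger loose union nut: grey steel hexagon nut with upright axis, 24 mm across the flats (along its x), 27 mm across the corners (along its y), 20 mm high. The point is its centre, 10 mm above its underside; z is up
- small_nut_center (a point): the smaller loose union nut: brass-coloured hexagon nut with upright axis, 19 mm across the flats (along its x), 22 mm across the corners (along its y), 16 mm high. The point is its centre, 8 mm above its underside; z is up
- clamp_center (a point): dark cast hold-down clamp, 64 mm long along its x, standing on three feet (one heel at -x, two fork tines at +x); the fork is 36 mm wide along its y, the middle of the body 22 mm wide (from 8 to 26 mm above its feet, straight for 18 mm either side of the point along x; grip it there), with a flat round bolt boss of 20 mm diameter in the middle whose top is 34 mm above the feet. The point lies in the middle of the body, right under the boss, 17 mm above the feet; z is up
- small_tray: blue moulded kit tray, fixed to the bench, 12 mm thick, 86 mm wide along its x and 140 mm long along its y. It has two wells: a round one of 38 mm diameter centred at x 0, y +36 mm, and a square one of 40 mm at x 0, y -34 mm. All wells are 5 mm deep with black rubber floors (floor 7 mm above the bench). The origin is the centre of its underside; z is up
- large_tray: blue moulded kit tray, fixed to the bench, 12 mm thick, 86 mm wide along its x and 240 mm long along its y. It has three wells in a row: a round one of 38 mm diameter centred at x 0, y +90 mm, a square one of 46 mm at x 0, y +22 mm, and a long one, 56 mm along x and 84 mm along y, centred at x 0, y -62 mm. All wells are 5 mm deep with black rubber floors (floor 7 mm above the bench). The origin is the centre of its underside; z is up
- tape_roll: bystander: black roll of tape lying flat, 58 mm across, 19 mm high; origin at the centre of its underside
- thin_spanner: bystander: slim steel combination spanner lying flat, 27 x 164 x 7 mm, long along its y; origin at the centre of its underside
- grease_tin: bystander: shallow round tin with a blue body, 68 mm across, 34 mm high; origin at the centre of its underside
Not all that is in view belongs to the job. There is more than one size of the part that bears clamp_center; the job needs the largest.

How it is judged (in metres and radians):
On the way:
1. with the clamp standing in the long well, it is pressed lightly from above with the fingertips (1 to 25 N) (x of clamp_center in the frame of large_tray between -0.013 and 0.013 m and y of clamp_center in the frame of large_tray between -0.075 and -0.049 m and z of clamp_center in the frame of large_tray between 0.021 and 0.027 m and angle between clamp_center's own z axis and vertical below 0.12 rad and z of the grasp point in the frame of clamp above 0.038 m and contact force between the fingers and clamp between 1 and 25 N), for 0.05 s.
At the end, for the whole second after the job is handed in: In its tray, one nozzle stands tip up in each round well, each nut lies flat in its tray's square well (small nut in the two-well tray) and the clamp stands in the long well: centres within 13 mm along each tray axis, height within 3 mm of resting on the well floor, upright within 0.12 rad, at rest ((((x of nozzle_a_center in the frame of small_tray between -0.013 and 0.013 m and y of nozzle_a_center in the frame of small_tray between 0.023 and 0.049 m and z of nozzle_a_center in the frame of small_tray between 0.031 and 0.037 m and angle between nozzle_a_center's own z axis and vertical below 0.12 rad) and (x of nozzle_b_center in the frame of large_tray between -0.013 and 0.013 m and y of nozzle_b_center in the frame of large_tray between 0.077 and 0.103 m and z of nozzle_b_center in the frame of large_tray between 0.031 and 0.037 m and angle between nozzle_b_center's own z axis and vertical below 0.12 rad)) or ((x of nozzle_b_center in the frame of small_tray between -0.013 and 0.013 m and y of nozzle_b_center in the frame of small_tray between 0.023 and 0.049 m and z of nozzle_b_center in the frame of small_tray between 0.031 and 0.037 m and angle between nozzle_b_center's own z axis and vertical below 0.12 rad) and (x of nozzle_a_center in the frame of large_tray between -0.013 and 0.013 m and y of nozzle_a_center in the frame of large_tray between 0.077 and 0.103 m and z of nozzle_a_center in the frame of large_tray between 0.031 and 0.037 m and angle between nozzle_a_center's own z axis and vertical below 0.12 rad))) and x of small_nut_center in the frame of small_tray between -0.013 and 0.013 m and y of small_nut_center in the frame of small_tray between -0.047 and -0.021 m and z of small_nut_center in the frame of small_tray between 0.012 and 0.018 m and angle between each of small_nut_center, large_nut_center, clamp_center's own z axis and vertical below 0.12 rad and x of large_nut_center in the frame of large_tray between -0.013 and 0.013 m and y of large_nut_center in the frame of large_tray between 0.009 and 0.035 m and z of large_nut_center in the frame of large_tray between 0.014 and 0.02 m and x of clamp_center in the frame of large_tray between -0.013 and 0.013 m and y of clamp_center in the frame of large_tray between -0.075 and -0.049 m and z of clamp_center in the frame of large_tray between 0.021 and 0.027 m and linear speed of each of nozzle_a, nozzle_b, clamp, large_nut, small_nut below 0.02 m/s); the robot touches nothing.
It fails at once if the tape roll is disturbed (moved more than 20 mm) (distance of tape_roll from where it was at the start of the episode above 0.02 m).
It fails at once if the spanner is disturbed (moved more than 20 mm) (distance of thin_spanner from where it was at the start of the episode above 0.02 m).
It fails at once if the grease tin is disturbed (moved more than 20 mm) (distance of grease_tin from where it was at the start of the episode above 0.02 m).
It also fails if it takes over 141 s, if anything falls off the work surface, if the arm or the gripper's body presses on something with over 40 N, if the wrist force passes 120 N, or if a joint passes its speed limit or range.

## Working session

There is one attempt and no reset: what is moved stays moved. The work goes in short steps, Python scripts to look and compute and a tool call to move; the robot and the scene stay as the last step left them, time stands still between calls to the robot, and variables do not carry over. Pictures are saved under pics/ and viewed, and the job is handed in when it is done.

Besides the shell and the picture viewer there is one more tool, called after ">>>" by a JSON object that holds its "name" and its "arguments". servo_tool: Moves the arm, as the interface text tells. Its arguments: {"type":"object","properties":{"series":{"type":"array","items":{"type":"array","items":{"type":"number"}}},"fingers":{"type":"number"},"newtons":{"type":"number"}},"required":["series"]}

```bash
ls; mkdir -p pics
cat > h.py <<'E'
import numpy as np, cv2
from workcell import env
def snap(n,f):
    s=env.snapshot(n); cv2.imwrite('pics/'+f+'.png',s['pixels']); np.savez('pics/'+f+'.npz',**{k:np.array(v) for k,v in s.items()}); return s
def K(s):
    f=240/np.tan(np.radians(float(s['fovy']))/2)
    return np.array([[f,0,float(s['cx'])],[0,f,float(s['cy'])],[0,0,1]])
def ray(s,px):
    p=cv2.undistortPoints(np.array(px,float).reshape(-1,1,2),K(s),np.array(s['distortion'],float)).reshape(-1,2)
    d=np.c_[p,np.ones(len(p))]@np.array(s['R']); o=-np.array(s['R']).T@np.array(s['t']); return o,d
def onz(s,px,z):
    o,d=ray(s,px); return o+d*((z-o[2])/d[:,2])[:,None]
def proj(s,X):
    return cv2.projectPoints(np.array(X,float).reshape(-1,3),cv2.Rodrigues(np.array(s['R'],float))[0],np.array(s['t'],float),K(s),np.array(s['distortion'],float))[0].reshape(-1,2)
def cloud(s):
    v,u=np.mgrid[:480,:640]; px=np.c_[u.ravel(),v.ravel()]
    o,d=ray(s,px); return (o+d*np.array(s['range_z']).reshape(-1,1)).reshape(480,640,3)
def load(f):
    return dict(np.load('pics/'+f+'.npz'))
E
python3 - <<'E'
from h import *
print(env.read_state())
for n in ['scene','top','wrist']:
    s=snap(n,n+'0'); print(n,s['fovy'],s['cx'],s['cy'],s['distortion'],-np.array(s['R']).T@s['t'])
E
```

```text
pics
{'clock': 0.0, 'qpos': array([-8.52728590e+01,  2.18402327e+01,  7.43816984e+01,  1.18993915e-03,
        8.38579350e+01, -1.23363054e+01]), 'joint_vel': array([ 0.05950303, -0.07855381, -0.05121322, -0.02881744,  0.01650369,
        0.08892349]), 'joint_efforts': array([-2.93842000e-03, -4.37934744e+01, -2.24557918e+01,  7.11874687e-02,
        3.52715096e-02, -8.66578830e-05]), 'tool_pos': array([ 0.16136274, -0.5255233 ,  0.23816285]), 'eef_rot': array([-1.79981781e+02,  7.77692800e-02, -7.29366694e+01]), 'contact_force': array([-0.41775113, -0.74774395, -0.48846648]), 'moment': array([-0.01254939,  0.01724562,  0.02453953]), 'width': 0.08795473680336297}
scene 44.05861672484337 317.04193776122645 234.48455930583057 [0.00994698 0.         0.         0.         0.        ] [-0.09362217  0.88112166  0.57937209]
top 44.02581815427919 323.23708233210726 226.75243067369794 [0.0526338 0.        0.        0.        0.       ] [ 0.37319711 -0.05811673  1.38133725]
wrist 67.73914036156951 322.1351546393024 241.6123480919191 [-0.02095878  0.          0.          0.          0.        ] [ 0.22888826 -0.50518916  0.38471002]
```

View pics/scene0.png

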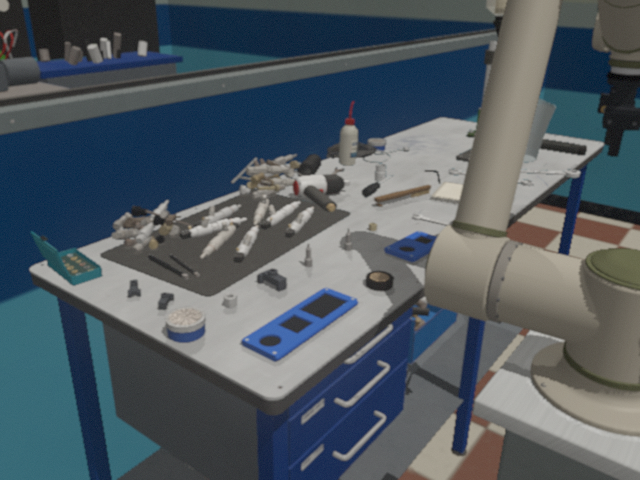

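View pics/top0.png

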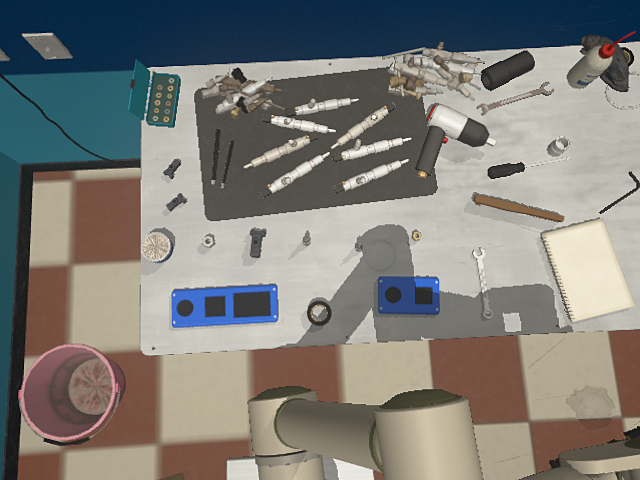

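View pics/wrist0.png

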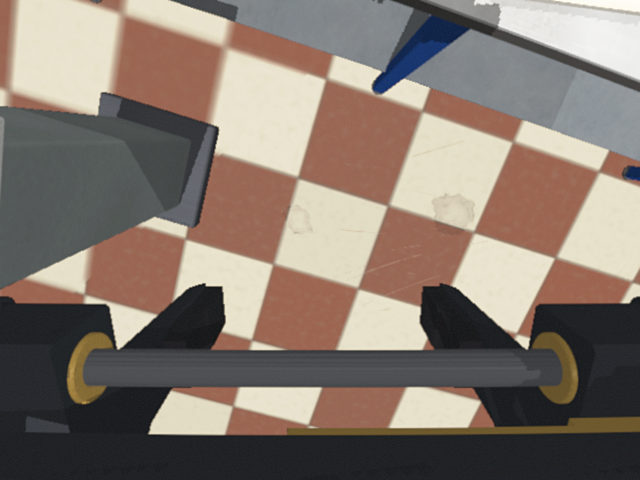

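Run:
```python
from h import *
s=load('top0'); print(np.array(s['R']).round(3))
im=s['pixels'][140:340,140:500]
cv2.imwrite('pics/topcrop.png',cv2.resize(im,(800,444),interpolation=cv2.INTER_CUBIC))
im=s['pixels'][215:275,190:430]
cv2.imwrite('pics/topcrop2.png',cv2.resize(im,(800,200),interpolation=cv2.INTER_CUBIC))
s=load('scene0'); im=s['pixels'][210:360,110:450]
cv2.imwrite('pics/scrop.png',cv2.resize(im,(800,353),interpolation=cv2.INTER_CUBIC))
s=load('top0')
C=cloud(s)
for n,p in dict(lt=(225,320),st=(408,280),tin=(157,246),ln=(209,240),cl=(257,242),c2=(172,167),c3=(176,202),n1=(307,240),n2=(360,243),sn=(416,235),bench=(330,270)).items():
    print(n,C[p[1],p[0]].round(3),onz(s,[p],0.0).round(3))
```

```text
[[-0.055 -0.998  0.005]
 [-0.978  0.053 -0.2  ]
 [ 0.2   -0.016 -0.98 ]]
lt [0.448 0.154 0.016] [[0.449 0.156 0.   ]]
st [ 0.516 -0.269  0.013] [[ 0.518 -0.271  0.   ]]
tin [0.623 0.301 0.036] [[0.63  0.311 0.   ]]
ln [0.637 0.19  0.002] [[0.638 0.19  0.   ]]
cl [0.62  0.074 0.038] [[0.627 0.077 0.   ]]
c2 [0.813 0.269 0.025] [[0.821 0.275 0.   ]]
c3 [0.727 0.26  0.025] [[0.734 0.266 0.   ]]
n1 [ 0.617 -0.041  0.042] [[ 0.625 -0.041  0.   ]]
n2 [ 0.602 -0.161  0.05 ] [[ 0.611 -0.165  0.   ]]
sn [ 0.623 -0.299  0.002] [[ 0.623 -0.299  0.   ]]
bench [ 0.551 -0.091 -0.003] [[ 0.551 -0.091  0.   ]]
```

View pics/topcrop.png

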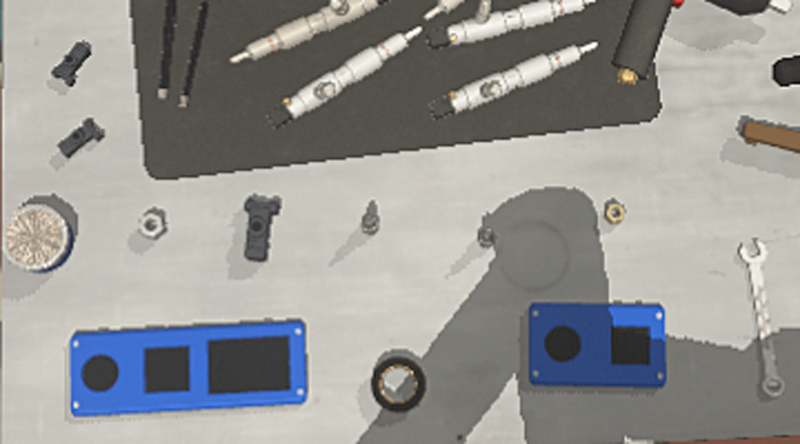

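View pics/topcrop2.png

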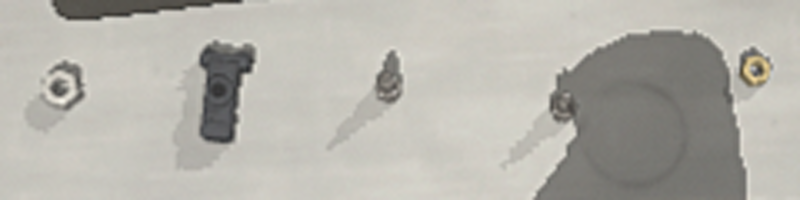

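View pics/scrop.png

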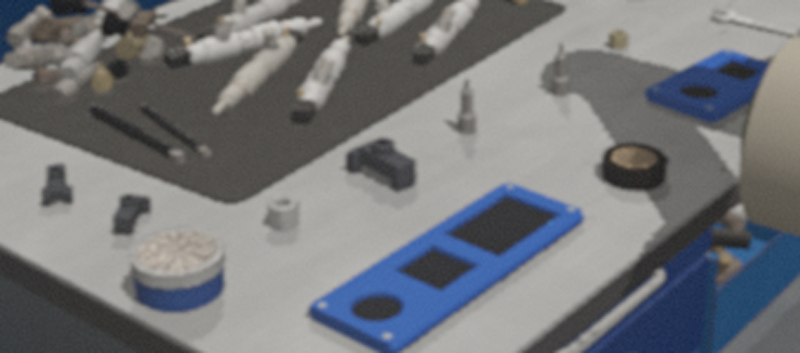

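Run:
```python
from h import *
s=load('top0'); hsv=cv2.cvtColor(s['pixels'],cv2.COLOR_BGR2HSV)
m=cv2.inRange(hsv,(105,120,60),(125,255,255)); m[:270]=0; m[340:]=0
cs,_=cv2.findContours(cv2.morphologyEx(m,cv2.MORPH_CLOSE,np.ones((3,3))),cv2.RETR_EXTERNAL,cv2.CHAIN_APPROX_NONE)
for c in cs:
    if cv2.contourArea(c)<300: continue
    P=onz(s,c.reshape(-1,2),0.012)[:,:2]
    print('tray',[x for x in cv2.minAreaRect((P*1000).astype(np.float32))])
    # wells: dark pixels inside hull
    h=np.zeros_like(m); cv2.fillConvexPoly(h,cv2.convexHull(c),255)
    d=cv2.erode(h,np.ones((9,9)))&cv2.inRange(hsv,(0,0,0),(255,255,50))
    for w in cv2.findContours(d,cv2.RETR_EXTERNAL,cv2.CHAIN_APPROX_NONE)[0]:
        if cv2.contourArea(w)<40: continue
        P=onz(s,w.reshape(-1,2),0.009)[:,:2]; print('  well',cv2.minAreaRect((P*1000).astype(np.float32)))
```

```text
tray [(481.37847900390625, 154.34585571289062), (238.86822509765625, 84.13536071777344), 89.84391784667969]
tray [(482.2872619628906, -267.315185546875), (141.05966186523438, 82.4123306274414), 86.95863342285156]
  well ((485.3684997558594, -231.29586791992188), (32.1027717590332, 32.948787689208984), 41.17348861694336)
  well ((479.9416198730469, -301.2203369140625), (36.7852897644043, 36.6355094909668), 84.97695922851562)
```

```bash
cat >> h.py <<'E'
def rel(x,y,z,yaw):
    st=env.read_state(); p=st['tool_pos']; r,pi,ya=np.radians(st['eef_rot'])
    from scipy.spatial.transform import Rotation as Ro
    A=Ro.from_euler('xyz',[r,pi,ya]); B=Ro.from_euler('xyz',[np.pi,0,np.radians(yaw)])
    d=A.inv().apply(np.array([x,y,z])-p)*100; v=(A.inv()*B).as_rotvec()
    print('t',round(st['clock'],2),'at',p.round(4),st['eef_rot'].round(2),'w',round(st['width'],4),'F',st['contact_force'].round(1))
    print('row',d.round(2).tolist(),v.round(3).tolist(),'rows>=',int(np.ceil(max(np.linalg.norm(d)/4.17,np.degrees(np.linalg.norm(v))/7.16))))
E
python3 -c "
from h import *
rel(.48,-.23,.26,-90)"
```

```text
t 0.15 at [ 0.1614 -0.5256  0.2383] [-1.7999e+02  6.0000e-02 -7.2940e+01] w 0.0882 F [0.3 0.6 0.7]
row [-18.91, -39.13, -2.14] [-0.0, 0.001, 0.298] rows>= 11
```

>>> {"name": "servo_tool", "arguments": {"series": [[-18.9,-39.1,-2.1,0,0,0.298],[-18.9,-39.1,-2.1,0,0,0.298],[-18.9,-39.1,-2.1,0,0,0.298],[-18.9,-39.1,-2.1,0,0,0.298],[-18.9,-39.1,-2.1,0,0,0.298],[-18.9,-39.1,-2.1,0,0,0.298],[-18.9,-39.1,-2.1,0,0,0.298],[-18.9,-39.1,-2.1,0,0,0.298],[-18.9,-39.1,-2.1,0,0,0.298],[-18.9,-39.1,-2.1,0,0,0.298]]}}

```text
clock: 0.98
tool_pos: [0.4652, -0.2431, 0.2588]
eef_rot: [180.0, 0.0, -90.0]
contact_force: [0.9, -0.9, 0.0]
width: 0.0882
```

>>> {"name": "servo_tool", "arguments": {"series": [[0,0,0,0,0,0],[0,0,0,0,0,0],[0,0,0,0,0,0],[0,0,0,0,0,0]]}}

```text
clock: 1.32
tool_pos: [0.4633, -0.2457, 0.2585]
eef_rot: [180.0, 0.0, -90.1]
contact_force: [-0.2, -0.7, -0.5]
width: 0.088
```

```bash
python3 -c "
from h import *
rel(.48,-.23,.26,-90)
s=snap('wrist','w1')"
```

```text
t 1.32 at [ 0.4633 -0.2457  0.2585] [ 1.7997e+02  1.0000e-02 -9.0100e+01] w 0.088 F [-0.2 -0.7 -0.5]
row [-1.58, -1.67, -0.15] [0.0, 0.0, -0.002] rows>= 1
```

View pics/w1.png

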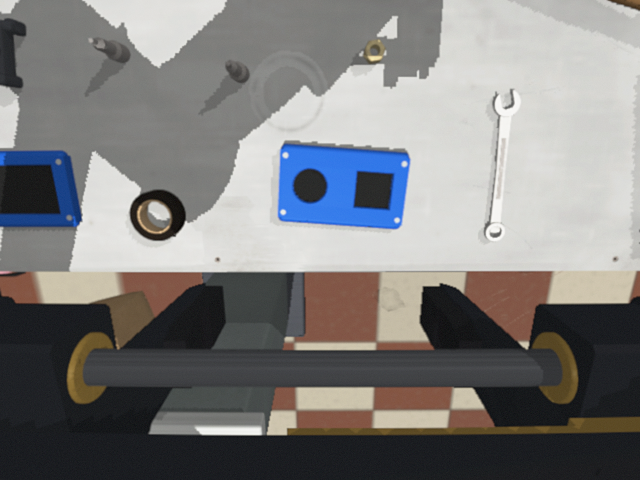

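```bash
cat >> h.py <<'E'
def comps(s,box,zmin,zmax=0.09,amin=8):
    "height-mask components in box (u0,v0,u1,v1)"
    C=cloud(s); z=C[...,2]; ok=(np.array(s['range_z'])>0)
    m=((z>zmin)&(z<zmax)&ok).astype(np.uint8); k=np.zeros_like(m); u0,v0,u1,v1=box; k[v0:v1,u0:u1]=1; m&=k
    n,l,st,ce=cv2.connectedComponentsWithStats(m,connectivity=8)
    out=[]
    for i in range(1,n):
        if st[i,4]<amin: continue
        P=C[l==i]; out.append((ce[i].round(1),st[i],P))
        r=cv2.minAreaRect((P[:,:2]*1000).astype(np.float32))
        print('px',ce[i].round(0),'area',st[i,4],'zmax %.3f'%P[:,2].max(),'rect c',np.round(r[0],1),'size',np.round(r[1],1),'ang',round(r[2],1))
    return out
def trays(s,vmax=480):
    hsv=cv2.cvtColor(s['pixels'],cv2.COLOR_BGR2HSV); m=cv2.inRange(hsv,(105,120,60),(125,255,255)); m[vmax:]=0
    for c in cv2.findContours(cv2.morphologyEx(m,cv2.MORPH_CLOSE,np.ones((3,3))),cv2.RETR_EXTERNAL,cv2.CHAIN_APPROX_NONE)[0]:
        if cv2.contourArea(c)<1500: continue
        P=onz(s,c.reshape(-1,2),0.012)[:,:2]; r=cv2.minAreaRect((P*1000).astype(np.float32)); print('tray',np.round(r[0],1),np.round(r[1],1),round(r[2],1))
        h=np.zeros_like(m); cv2.fillConvexPoly(h,cv2.convexHull(c),255)
        d=cv2.erode(h,np.ones((9,9)))&cv2.inRange(hsv,(0,0,0),(255,255,55))
        for w in cv2.findContours(d,cv2.RETR_EXTERNAL,cv2.CHAIN_APPROX_NONE)[0]:
            if cv2.contourArea(w)<150: continue
            P=onz(s,w.reshape(-1,2),0.0095)[:,:2]; r=cv2.minAreaRect((P*1000).astype(np.float32)); print('  well',np.round(r[0],1),np.round(r[1],1),round(r[2],1))
E
python3 - <<'E'
from h import *
s=load('w1'); trays(s,265)
comps(s,(60,15,640,265),0.018)
print('low');comps(s,(60,15,640,135),0.008)
im=s['pixels'][15:115,60:440]
cv2.imwrite('pics/w1c.png',cv2.resize(im,(800,210),interpolation=cv2.INTER_CUBIC))
im=s['pixels'][30:70,354:394]
cv2.imwrite('pics/w1d.png',cv2.resize(im,(480,480),interpolation=cv2.INTER_CUBIC))
E
```

```text
tray [482.   74.9] [96.5 83.7] 89.6
  well [482.4  87. ] [69.4 52.5] 89.7
tray [ 482.6 -268.5] [139.3  84.1] 85.7
  well [ 479.3 -302.6] [36.7 36.7] 85.6
  well [ 484.7 -233.1] [33.2 32.9] 89.8
px [106.  47.] area 400 zmax 0.055 rect c [619.6 -41.8] size [12.5 16.4] ang 73.6
px [235.  69.] area 288 zmax 0.055 rect c [ 598.9 -163. ] size [13.7 16.2] ang 59.7
px [155. 215.] area 969 zmax 0.051 rect c [453.6 -61.3] size [55.3 58.5] ang 71.7
low
px [109.  48.] area 534 zmax 0.055 rect c [619.2 -42.1] size [13.7 18.4] ang 71.8
px [374.  51.] area 305 zmax 0.019 rect c [ 618.4 -298.1] size [20.3 19.1] ang 41.1
px [236.  70.] area 373 zmax 0.055 rect c [ 598.9 -163.3] size [14.9 17.7] ang 60.4
px [497. 104.] area 9 zmax 0.009 rect c [ 568.2 -429.6] size [4.7 2.4] ang 72.6
```

View pics/w1c.png

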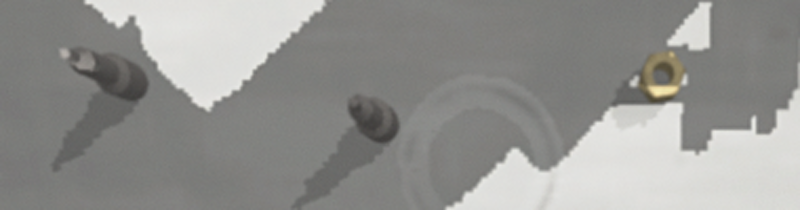

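View pics/w1d.png

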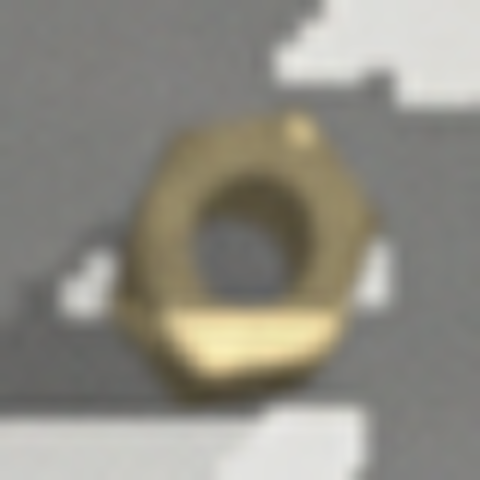

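Run:
```python
from h import *
w=load('w1');t=load('top0')
for n,a,b in [('A',(91.4,40.7),(307.3,230.6)),('B',(228.6,63),(358.6,240.5))]:
    print(n,onz(w,[a],.054)[0].round(4),onz(t,[b],.054)[0].round(4))
# foot: lowest collar px in wrist -> near side of collar at z=0
for n,a in [('A',(60+137/2.105,15+98/2.105)),('B',(60+382/2.105,15+140/2.105))]: print(n,'near foot',onz(w,[a],.0)[0].round(4))
print('nut',onz(w,[(375.5,50)],.016)[0].round(4),onz(t,[(416.5,235.5)],.016)[0].round(4))
print('holeedges', onz(w,[(354+150/12,30+310/12),(354+345/12,30+310/12),(354+135/12,30+215/12),(354+380/12,30+215/12)],.016).round(4))
rel(.602,-.162,.12,-90)
```

```text
A [ 0.6197 -0.0413  0.054 ] [ 0.6368 -0.0432  0.054 ]
B [ 0.6    -0.1628  0.054 ] [ 0.6077 -0.1584  0.054 ]
A near foot [ 0.6127 -0.042   0.    ]
B near foot [ 0.5923 -0.1622  0.    ]
nut [ 0.6184 -0.2995  0.016 ] [ 0.619  -0.2973  0.016 ]
holeedges [[ 0.6131 -0.2908  0.016 ]
 [ 0.6131 -0.3069  0.016 ]
 [ 0.6203 -0.2893  0.016 ]
 [ 0.6203 -0.3094  0.016 ]]
t 1.37 at [ 0.4632 -0.2459  0.2586] [ 1.7998e+02  1.0000e-02 -9.0130e+01] w 0.088 F [-0.5 -1.7  0.2]
row [-8.42, -13.86, 13.86] [0.0, 0.0, -0.002] rows>= 6
```

>>> {"name": "servo_tool", "arguments": {"series": [[-8.4,-13.7,13.8,0,0,0],[-8.4,-13.7,13.8,0,0,0],[-8.4,-13.7,13.8,0,0,0],[-8.4,-13.7,13.8,0,0,0],[-8.4,-13.7,13.8,0,0,0],[-8.4,-13.7,13.8,0,0,0],[-8.4,-13.7,13.8,0,0,0],[-8.4,-13.7,13.8,0,0,0]]}}

```text
clock: 2.03
tool_pos: [0.6006, -0.1622, 0.1213]
eef_rot: [-180.0, -0.0, -90.1]
contact_force: [-0.2, -0.1, 0.1]
width: 0.088
```

```bash
python3 -c "
from h import *
rel(.6005,-.1625,.007,-90)
s=snap('wrist','w2')"
```

```text
t 2.03 at [ 0.6006 -0.1622  0.1213] [-1.7999e+02 -3.0000e-02 -9.0080e+01] w 0.088 F [-0.2 -0.1  0.1]
row [0.02, 0.01, 11.43] [-0.0, -0.0, -0.001] rows>= 3
```

View pics/w2.png

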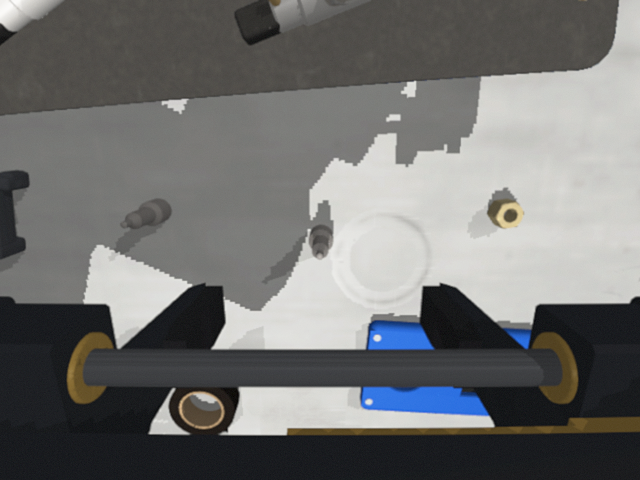

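```bash
python3 -c "
from h import *
s=load('w2'); print(onz(s,[(320,256)],.054).round(4), onz(s,[(320,226)],.017).round(4),proj(s,[[.6005,-.1625,.054],[.6005,-.1625,.017]]).round(1))
cv2.imwrite('pics/w2c.png',cv2.resize(s['pixels'][190:280,270:370],(600,540),interpolation=cv2.INTER_CUBIC))"
```

```text
[[ 0.6004 -0.1614  0.054 ]] [[ 0.6109 -0.1613  0.017 ]] [[321.7 255.8]
 [321.7 239.8]]
```

View pics/w2c.png

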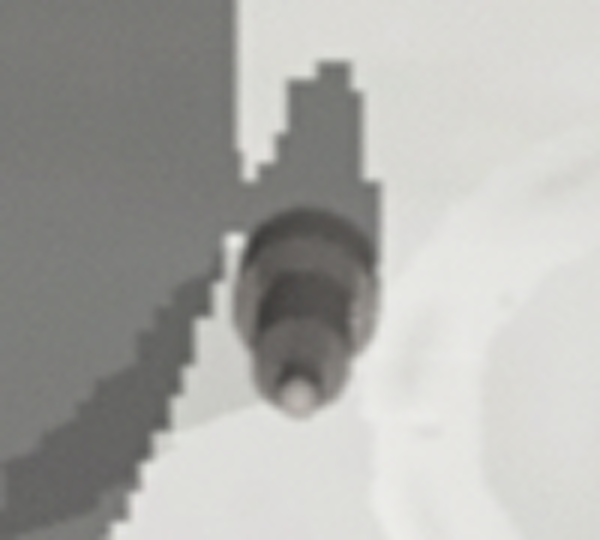

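>>> {"name": "servo_tool", "arguments": {"series": [[0,0,3.5,0,0,0],[0,0,7,0,0,0],[0,0,9.5,0,0,0],[0,0,11,0,0,0],[0,0,11.4,0,0,0],[0,0,11.4,0,0,0]], "newtons": 20}}

```text
clock: 2.58
tool_pos: [0.6007, -0.1621, 0.0074]
eef_rot: [-180.0, -0.0, -90.1]
contact_force: [0.7, 0.1, 1.0]
width: 0.0882
```

>>> {"name": "servo_tool", "arguments": {"series": [[0,0,0,0,0,0],[0,0,0,0,0,0],[0,0,0,0,0,0],[0,0,0,0,0,0],[0,0,0,0,0,0],[0,0,0,0,0,0],[0,0,0,0,0,0],[0,0,0,0,0,0]], "fingers": 1}}

```text
clock: 3.25
tool_pos: [0.6011, -0.1609, 0.0067]
eef_rot: [-180.0, 0.0, -90.0]
contact_force: [-0.1, -0.5, 0.3]
width: 0.037
```

>>> {"name": "servo_tool", "arguments": {"series": [[0,0,0,0,0,0],[0,0,0,0,0,0],[0,0,0,0,0,0],[0,0,0,0,0,0],[0,0,0,0,0,0],[0,0,0,0,0,0]]}}

```text
clock: 3.75
tool_pos: [0.6011, -0.1609, 0.0067]
eef_rot: [180.0, 0.0, -90.0]
contact_force: [0.3, 0.4, -0.1]
width: 0.0167
```

```bash
python3 -c "
from h import *
rel(.4845,-.232,.06,-90)
s=snap('wrist','w3')"
```

```text
t 3.75 at [ 0.6011 -0.1609  0.0067] [180.     0.   -90.01] w 0.0167 F [ 0.3  0.4 -0.1]
row [7.11, 11.66, -5.33] [0.0, 0.0, -0.0] rows>= 4
```

View pics/w3.png

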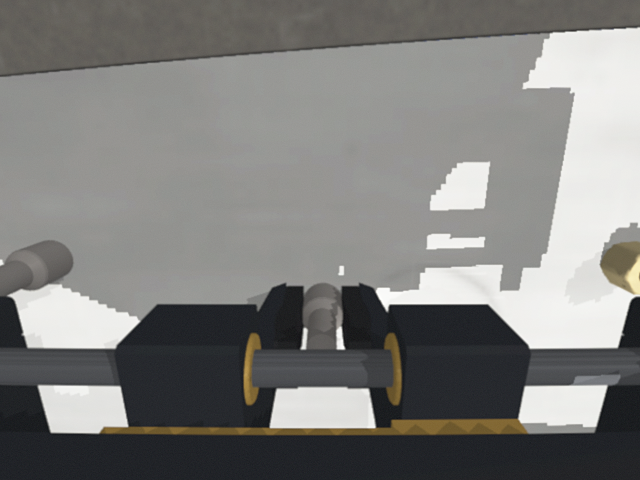

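>>> {"name": "servo_tool", "arguments": {"series": [[0,0,-2.5,0,0,0],[0,0,-5.3,0,0,0],[3,4.9,-5.3,0,0,0],[5,8.2,-5.3,0,0,0],[6.6,10.8,-5.3,0,0,0],[7.1,11.6,-5.3,0,0,0],[7.1,11.6,-5.3,0,0,0],[7.1,11.6,-5.3,0,0,0]]}}

```text
clock: 4.47
tool_pos: [0.4855, -0.2322, 0.06]
eef_rot: [-180.0, -0.0, -90.1]
contact_force: [1.0, -0.2, -0.6]
width: 0.0164
```

```bash
python3 -c "
from h import *
rel(.4845,-.232,.0145,-90)
s=snap('wrist','w4')"
```

```text
t 4.47 at [ 0.4855 -0.2322  0.06  ] [-1.7996e+02 -1.0000e-02 -9.0080e+01] w 0.0164 F [ 1.  -0.2 -0.6]
row [-0.02, 0.1, 4.55] [-0.001, -0.0, -0.001] rows>= 2
```

View pics/w4.png

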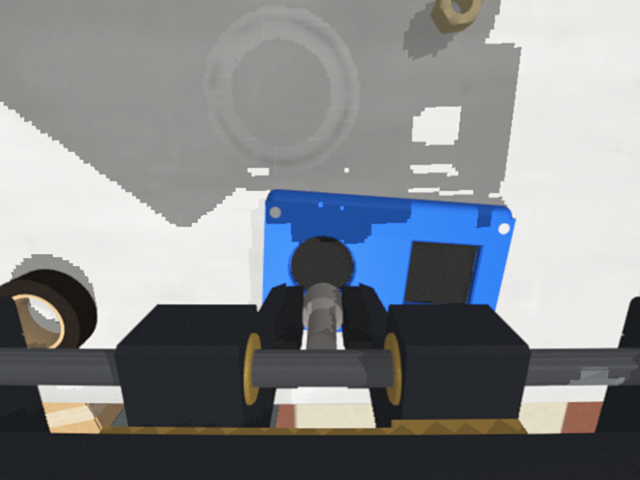

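>>> {"name": "servo_tool", "arguments": {"series": [[0,0.1,2.2,0,0,0],[0,0.1,3.6,0,0,0],[0,0.1,4.3,0,0,0],[0,0.1,4.53,0,0,0],[0,0.1,4.53,0,0,0],[0,0.1,4.53,0,0,0]]}}

```text
clock: 5.02
tool_pos: [0.4849, -0.2318, 0.0148]
eef_rot: [-180.0, -0.0, -90.0]
contact_force: [0.5, 0.1, -1.0]
width: 0.0162
```

>>> {"name": "servo_tool", "arguments": {"series": [[0,0,0,0,0,0],[0,0,0,0,0,0],[0,0,0,0,0,0],[0,0,0,0,0,0],[0,0,0,0,0,0]], "fingers": 0.1}}

```text
clock: 5.43
tool_pos: [0.4841, -0.232, 0.0146]
eef_rot: [-180.0, -0.0, -90.0]
contact_force: [0.2, 0.1, 0.2]
width: 0.0396
```

>>> {"name": "servo_tool", "arguments": {"series": [[0,0,-1.5,0,0,0],[0,0,-4,0,0,0],[0,0,-7.5,0,0,0],[0,0,-10.5,0,0,0],[0,0,-10.5,0,0,0],[0,0,-10.5,0,0,0]]}}

```text
clock: 5.93
tool_pos: [0.4844, -0.2322, 0.1207]
eef_rot: [-179.9, -0.1, -90.0]
contact_force: [-0.7, 0.6, -0.8]
width: 0.0399
```

```bash
python3 -c "
from h import *
rel(.6187,-.2985,.12,-60)
s=snap('wrist','w5')"
```

```text
t 5.93 at [ 0.4844 -0.2322  0.1207] [-1.7986e+02 -1.2000e-01 -9.0010e+01] w 0.0399 F [-0.7  0.6 -0.8]
row [6.62, -13.43, 0.11] [-0.002, -0.003, -0.524] rows>= 5
```

View pics/w5.png

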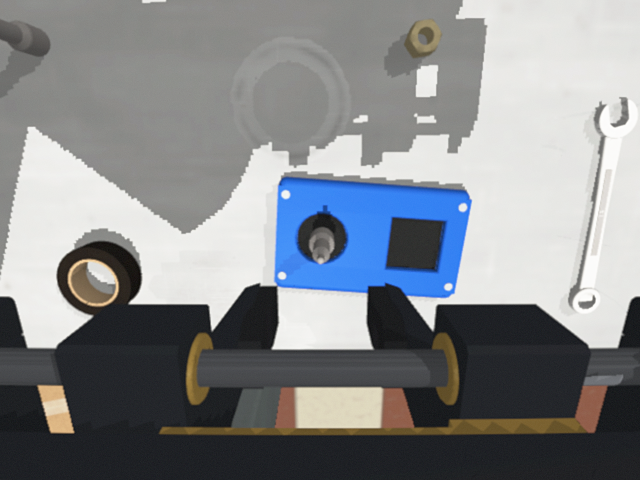

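>>> {"name": "servo_tool", "arguments": {"series": [[6.6,-13.4,0.1,0,0,-0.524],[6.6,-13.4,0.1,0,0,-0.524],[6.6,-13.4,0.1,0,0,-0.524],[6.6,-13.4,0.1,0,0,-0.524],[6.6,-13.4,0.1,0,0,-0.524],[6.6,-13.4,0.1,0,0,-0.524],[6.6,-13.4,0.1,0,0,-0.524]], "fingers": 0}}

```text
clock: 6.57
tool_pos: [0.617, -0.2973, 0.1168]
eef_rot: [179.9, 0.2, -60.1]
contact_force: [-0.0, -0.3, 0.1]
width: 0.0445
```

```bash
python3 -c "
from h import *
rel(.6187,-.2985,.005,-60)
s=snap('wrist','w6')
u,v=proj(s,[[.6187,-.2985,.016]])[0].astype(int);print(u,v)
cv2.imwrite('pics/w6c.png',cv2.resize(s['pixels'][v-60:v+60,u-80:u+80],(800,600),interpolation=cv2.INTER_CUBIC))"
```

```text
t 6.57 at [ 0.617  -0.2973  0.1168] [ 1.7992e+02  1.7000e-01 -6.0110e+01] w 0.0445 F [-0.  -0.3  0.1]
row [0.22, -0.1, 11.18] [0.001, 0.003, -0.002] rows>= 3
324 239
```

View pics/w6c.png

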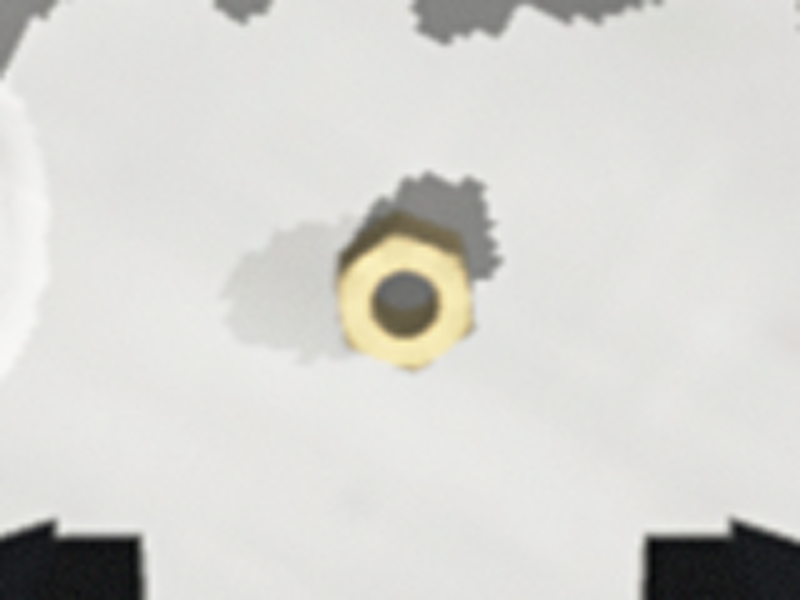

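>>> {"name": "servo_tool", "arguments": {"series": [[0.2,-0.1,3.5,0,0,0],[0.2,-0.1,7,0,0,0],[0.2,-0.1,9.5,0,0,0],[0.2,-0.1,10.7,0,0,0],[0.2,-0.1,11.1,0,0,0],[0.2,-0.1,11.1,0,0,0]]}}

```text
clock: 7.12
tool_pos: [0.6196, -0.2991, 0.0076]
eef_rot: [180.0, 0.0, -60.0]
contact_force: [-0.9, 0.2, 0.3]
width: 0.044
```

>>> {"name": "servo_tool", "arguments": {"series": [[0,0,0,0,0,0],[0,0,0,0,0,0],[0,0,0,0,0,0],[0,0,0,0,0,0],[0,0,0,0,0,0],[0,0,0,0,0,0],[0,0,0,0,0,0]], "fingers": 1}}

```text
clock: 7.7
tool_pos: [0.6203, -0.2994, 0.0085]
eef_rot: [-180.0, -0.1, -60.0]
contact_force: [-0.9, 0.9, 6.8]
width: 0.018
```

```bash
python3 -c "
from h import *
rel(.4797,-.302,.06,-95)"
```

```text
t 7.7 at [ 0.6203 -0.2994  0.0085] [-1.7996e+02 -8.0000e-02 -5.9990e+01] w 0.018 F [-0.9  0.9  6.8]
row [-6.8, 12.3, -5.17] [-0.001, -0.001, 0.611] rows>= 5
```

>>> {"name": "servo_tool", "arguments": {"series": [[0,0,0,0,0,0],[0,0,0,0,0,0],[0,0,0,0,0,0]]}}

```text
clock: 7.95
tool_pos: [0.6203, -0.2994, 0.0085]
eef_rot: [-180.0, -0.1, -60.0]
contact_force: [-1.5, 0.7, 6.4]
width: 0.0181
```

```bash
python3 -c "
from h import *
rel(.4797,-.302,.06,-95)
s=snap('wrist','w7')
cv2.imwrite('pics/w7c.png',cv2.resize(s['pixels'][230:380,220:420],(800,600),interpolation=cv2.INTER_CUBIC))"
```

```text
t 7.95 at [ 0.6203 -0.2994  0.0085] [-1.7996e+02 -8.0000e-02 -5.9990e+01] w 0.0181 F [-1.5  0.7  6.4]
row [-6.8, 12.3, -5.17] [-0.001, -0.001, 0.611] rows>= 5
```

View pics/w7c.png

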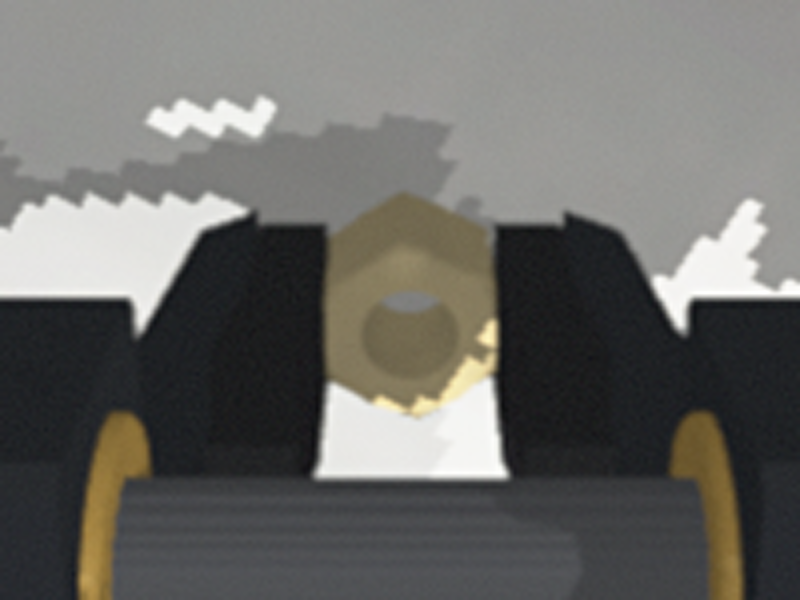

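>>> {"name": "servo_tool", "arguments": {"series": [[0,0,-2,0,0,0],[0,0,-5.2,0,0,0],[0,0,-5.2,0,0,0]]}}

```text
clock: 8.25
tool_pos: [0.6219, -0.3005, 0.0652]
eef_rot: [-179.8, -0.5, -60.0]
contact_force: [1.1, -0.7, 0.8]
width: 0.0186
```

```bash
python3 -c "
from h import *
rel(.4797,-.302,.06,-95)
s=snap('scene','s8')
cv2.imwrite('pics/s8c.png',cv2.resize(s['pixels'][160:280,300:460],(800,600),interpolation=cv2.INTER_CUBIC))
s=snap('wrist','w8')
cv2.imwrite('pics/w8c.png',cv2.resize(s['pixels'][230:380,220:420],(800,600),interpolation=cv2.INTER_CUBIC))"
```

```text
t 8.25 at [ 0.6219 -0.3005  0.0652] [-179.79   -0.47  -59.99] w 0.0186 F [ 1.1 -0.7  0.8]
row [-6.99, 12.39, 0.41] [-0.006, -0.007, 0.611] rows>= 5
```

View pics/s8c.png

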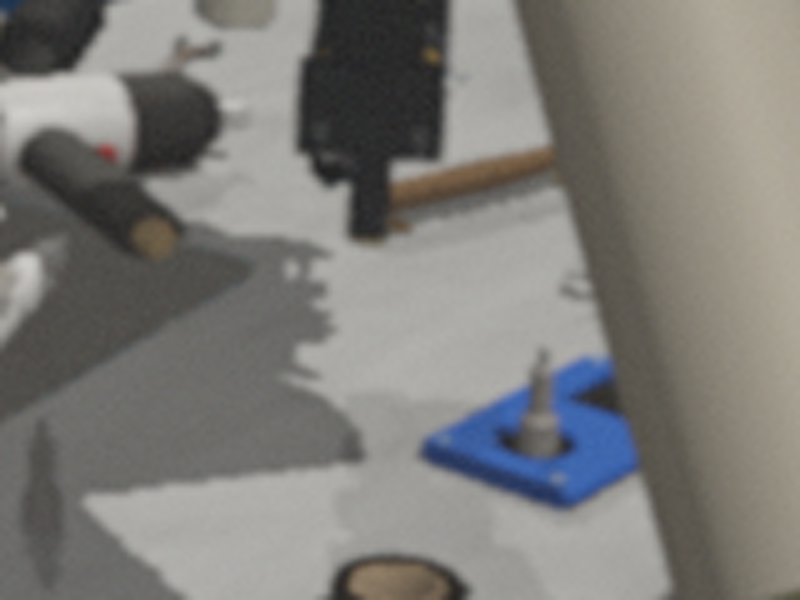

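View pics/w8c.png

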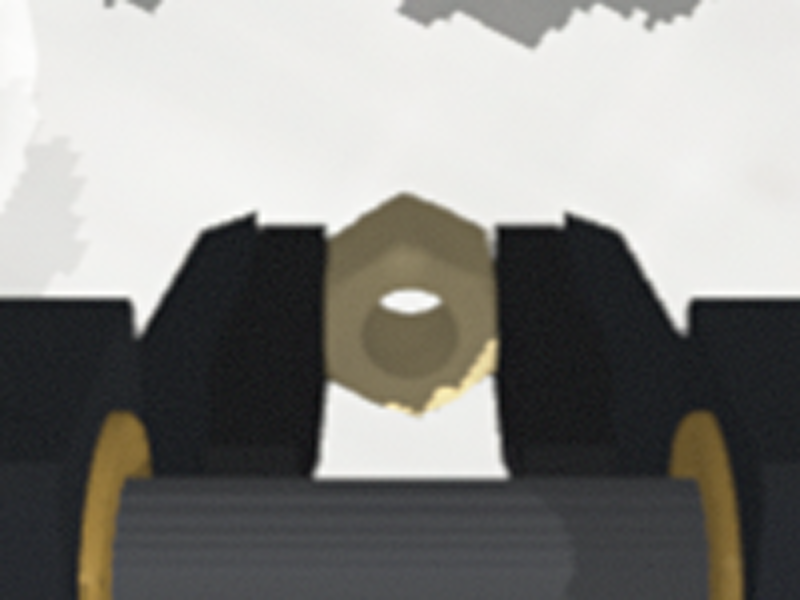

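```bash
python3 -c "
from h import *
rel(.4797,-.302,.065,-5)"
```

```text
t 8.35 at [ 0.6203 -0.2994  0.0605] [-1.7995e+02 -1.2000e-01 -5.9990e+01] w 0.0183 F [ 0.8 -0.2 -0.7]
row [-6.81, 12.3, -0.48] [0.0, -0.002, -0.96] rows>= 8
```

>>> {"name": "servo_tool", "arguments": {"series": [[-6.8,12.3,-0.5,0,0,-0.96],[-6.8,12.3,-0.5,0,0,-0.96],[-6.8,12.3,-0.5,0,0,-0.96],[-6.8,12.3,-0.5,0,0,-0.96],[-6.8,12.3,-0.5,0,0,-0.96],[-6.8,12.3,-0.5,0,0,-0.96],[-6.8,12.3,-0.5,0,0,-0.96],[-6.8,12.3,-0.5,0,0,-0.96],[-6.8,12.3,-0.5,0,0,-0.96],[-6.8,12.3,-0.5,0,0,-0.96]]}}

```text
clock: 9.18
tool_pos: [0.479, -0.3015, 0.0636]
eef_rot: [-179.9, 0.1, -5.1]
contact_force: [-0.7, -0.4, 0.2]
width: 0.0182
```

```bash
python3 -c "
from h import *
rel(.4797,-.302,.0165,-5)
s=snap('wrist','w9')"
```

```text
t 9.18 at [ 0.479  -0.3015  0.0636] [-1.7994e+02  8.0000e-02 -5.1500e+00] w 0.0182 F [-0.7 -0.4  0.2]
row [0.08, 0.05, 4.7] [-0.001, 0.001, -0.003] rows>= 2
```

View pics/w9.png

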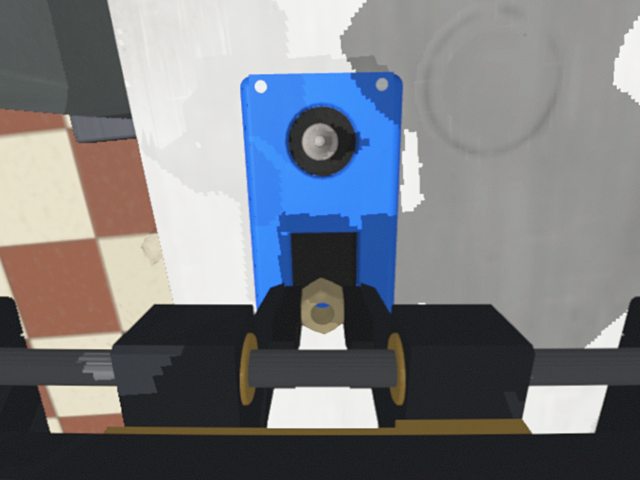

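>>> {"name": "servo_tool", "arguments": {"series": [[0.1,0,2.2,0,0,0],[0.1,0,3.6,0,0,0],[0.1,0,4.4,0,0,0],[0.1,0,4.7,0,0,0],[0.1,0,4.7,0,0,0],[0.1,0,4.7,0,0,0]]}}

```text
clock: 9.73
tool_pos: [0.4806, -0.3021, 0.0179]
eef_rot: [180.0, -0.0, -5.0]
contact_force: [0.4, -0.0, -0.7]
width: 0.0189
```

>>> {"name": "servo_tool", "arguments": {"series": [[0,0,0,0,0,0],[0,0,0,0,0,0],[0,0,0,0,0,0],[0,0,0,0,0,0],[0,0,0,0,0,0]], "fingers": 0}}

```text
clock: 10.15
tool_pos: [0.4805, -0.302, 0.0177]
eef_rot: [180.0, -0.0, -5.0]
contact_force: [0.7, 0.6, -0.4]
width: 0.0436
```

>>> {"name": "servo_tool", "arguments": {"series": [[0,0,-1.5,0,0,0],[0,0,-4,0,0,0],[0,0,-7.5,0,0,0],[0,0,-10.5,0,0,0],[0,0,-10.5,0,0,0],[0,0,-10.5,0,0,0]]}}

```text
clock: 10.65
tool_pos: [0.4808, -0.3022, 0.1237]
eef_rot: [179.9, -0.1, -5.0]
contact_force: [-0.7, 0.4, -0.3]
width: 0.0439
```

```bash
python3 -c "
from h import *
rel(.5,-.04,.20,-90)
s=snap('wrist','w10')"
```

```text
t 10.65 at [ 0.4808 -0.3022  0.1237] [ 1.7988e+02 -1.4000e-01 -4.9800e+00] w 0.0439 F [-0.7  0.4 -0.3]
row [-0.34, -26.28, -7.68] [-0.0, -0.004, 1.484] rows>= 12
```

View pics/w10.png

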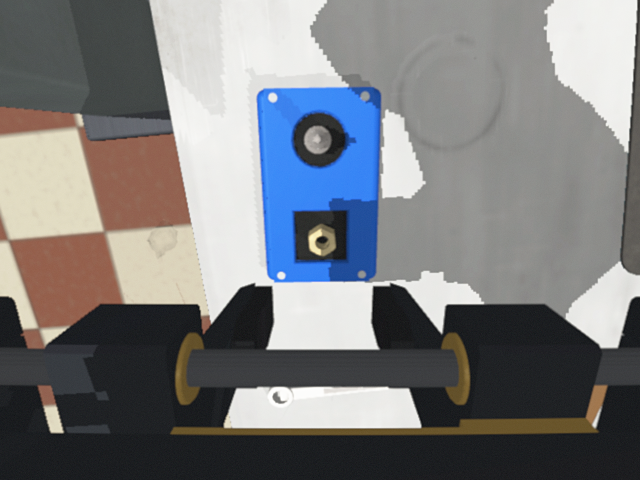

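```bash
python3 -c "
from h import *
rel(.62,-.0415,.13,-90)"
```

```text
t 10.7 at [ 0.4802 -0.3017  0.1222] [180.    -0.    -4.99] w 0.044 F [-0.9  0.4  0.1]
row [11.66, -27.14, -0.78] [-0.0, -0.0, 1.484] rows>= 12
```

>>> {"name": "servo_tool", "arguments": {"series": [[11.7,-27.1,-0.8,0,0,1.2],[11.7,-27.1,-0.8,0,0,1.2],[11.7,-27.1,-0.8,0,0,1.2],[11.7,-27.1,-0.8,0,0,1.2],[11.7,-27.1,-0.8,0,0,1.2],[11.7,-27.1,-0.8,0,0,1.2],[11.7,-27.1,-0.8,0,0,1.2],[11.7,-27.1,-0.8,0,0,1.2],[11.7,-27.1,-0.8,0,0,1.2],[11.7,-27.1,-0.8,0,0,1.2]]}}

```text
clock: 11.53
tool_pos: [0.6203, -0.0401, 0.1281]
eef_rot: [179.8, 0.1, -73.1]
contact_force: [-0.3, -1.1, 1.2]
width: 0.0442
```

>>> {"name": "servo_tool", "arguments": {"series": [[0,0,0,0,0,0.284],[0,0,0,0,0,0.284],[0,0,0,0,0,0.284],[0,0,0,0,0,0.284],[0,0,0,0,0,0.284]]}}

```text
clock: 11.95
tool_pos: [0.62, -0.042, 0.1289]
eef_rot: [179.9, 0.0, -89.1]
contact_force: [0.7, 0.9, -0.1]
width: 0.0438
```

```bash
python3 -c "
from h import *
rel(.62,-.0415,.007,-90)
s=snap('wrist','w11')
print(proj(s,[[.62,-.0415,.054]]).round(1))"
```

```text
t 11.95 at [ 0.62   -0.042   0.1289] [ 1.7985e+02  4.0000e-02 -8.9140e+01] w 0.0438 F [ 0.7  0.9 -0.1]
row [-0.04, -0.03, 12.19] [0.003, 0.001, 0.015] rows>= 3
[[320.7 251.6]]
```

View pics/w11.png

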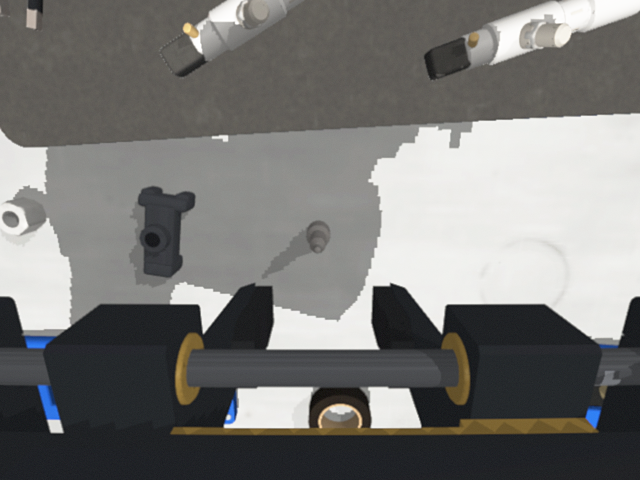

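>>> {"name": "servo_tool", "arguments": {"series": [[0.1,0,3.5,0,0,0],[0.1,0,7,0,0,0],[0.1,0,10,0,0,0],[0.1,0,11.7,0,0,0],[0.1,0,12.2,0,0,0],[0.1,0,12.2,0,0,0]]}}

```text
clock: 12.5
tool_pos: [0.6199, -0.043, 0.0071]
eef_rot: [179.8, 0.0, -89.2]
contact_force: [0.7, -0.4, 0.9]
width: 0.0438
```

>>> {"name": "servo_tool", "arguments": {"series": [[0,0,0,0,0,0],[0,0,0,0,0,0],[0,0,0,0,0,0],[0,0,0,0,0,0],[0,0,0,0,0,0],[0,0,0,0,0,0],[0,0,0,0,0,0],[0,0,0,0,0,0]], "fingers": 1}}

```text
clock: 13.17
tool_pos: [0.6209, -0.0431, 0.0093]
eef_rot: [-179.9, -0.0, -89.2]
contact_force: [-0.9, 0.1, 6.5]
width: 0.0165
```

>>> {"name": "servo_tool", "arguments": {"series": [[0,0,-3,0,0,0],[0,0,-7,0,0,0],[0,0,-8,0,0,0],[0,0,-8,0,0,0],[0,0,-8,0,0,0]]}}

```text
clock: 13.58
tool_pos: [0.6202, -0.043, 0.088]
eef_rot: [180.0, 0.0, -89.2]
contact_force: [-0.5, 0.6, -1.0]
width: 0.0163
```

```bash
python3 -c "
from h import *
rel(.50,.20,.16,-90)
s=snap('wrist','w12')"
```

```text
t 13.58 at [ 0.6202 -0.043   0.088 ] [179.99   0.   -89.22] w 0.0163 F [-0.5  0.6 -1. ]
row [-24.46, 11.69, -7.2] [0.0, 0.0, 0.014] rows>= 7
```

View pics/w12.png

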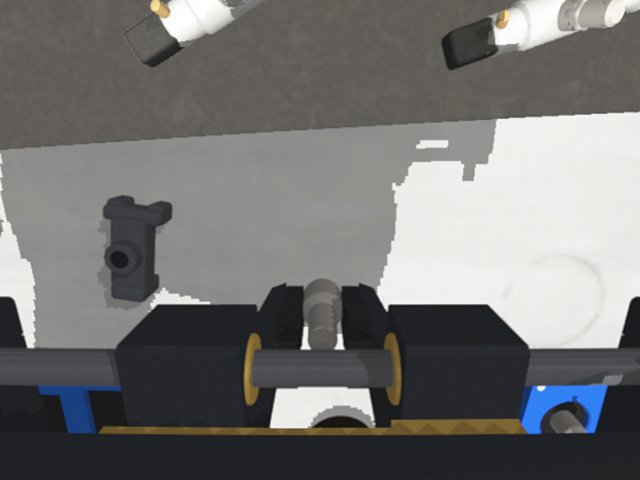

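>>> {"name": "servo_tool", "arguments": {"series": [[-21.3,16,-16.2,0,0,0.014],[-21.3,16,-16.2,0,0,0.014],[-21.3,16,-16.2,0,0,0.014],[-21.3,16,-16.2,0,0,0.014],[-21.3,16,-16.2,0,0,0.014],[-21.3,16,-16.2,0,0,0.014],[-21.3,16,-16.2,0,0,0.014],[-21.3,16,-16.2,0,0,0.014],[-21.3,16,-16.2,0,0,0.014],[-21.3,16,-16.2,0,0,0.014]]}}

```text
clock: 14.47
tool_pos: [0.4573, 0.168, 0.2492]
eef_rot: [179.9, -0.0, -89.9]
contact_force: [0.0, -1.4, -1.0]
width: 0.0167
```

```bash
python3 -c "
from h import *
rel(.481,.244,.075,-90)
s=snap('wrist','w13'); trays(s,280); comps(s,(0,0,640,270),0.010,amin=100)"
```

```text
t 14.47 at [0.4573 0.168  0.2492] [ 1.7991e+02 -3.0000e-02 -8.9940e+01] w 0.0167 F [ 0.  -1.4 -1. ]
row [-7.61, -2.4, 17.41] [0.002, -0.0, 0.001] rows>= 5
tray [481.6 154. ] [239.6  84. ] 90.0
  well [481.5 243.9] [34.  33.6] 43.8
  well [481.6 176. ] [43.  42.8] 90.0
  well [481.   92.2] [52.5 81.2] 0.0
px [173.  35.] area 4977 zmax 0.038 rect c [618. 305.] size [69.1 60. ] ang 89.4
px [417.  35.] area 2066 zmax 0.037 rect c [620.   75.8] size [35.4 63.8] ang 85.4
px [300.  26.] area 573 zmax 0.023 rect c [631.  188.3] size [26.6 24. ] ang 7.5
px [324. 181.] area 10576 zmax 0.015 rect c [481.4 154.1] size [ 84.5 240.5] ang 0.0
px [531. 211.] area 1625 zmax 0.022 rect c [451.7 -60. ] size [56.  55.4] ang 84.4
```

View pics/w13.png

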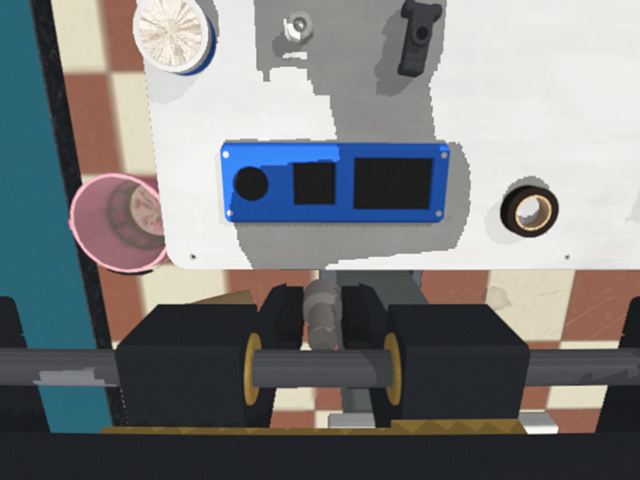

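>>> {"name": "servo_tool", "arguments": {"series": [[-7.6,-2.4,17.4,0,0,0],[-7.6,-2.4,17.4,0,0,0],[-7.6,-2.4,17.4,0,0,0],[-7.6,-2.4,17.4,0,0,0],[-7.6,-2.4,17.4,0,0,0],[-7.6,-2.4,17.4,0,0,0],[-7.6,-2.4,17.4,0,0,0]]}}

```text
clock: 15.1
tool_pos: [0.4815, 0.2426, 0.0747]
eef_rot: [179.8, -0.1, -90.1]
contact_force: [0.3, 0.5, -0.1]
width: 0.0165
```

```bash
python3 -c "
from h import *
rel(.4815,.244,.0165,-90)
s=snap('wrist','w14')"
```

```text
t 15.1 at [0.4815 0.2426 0.0747] [ 1.7976e+02 -8.0000e-02 -9.0060e+01] w 0.0165 F [ 0.3  0.5 -0.1]
row [-0.15, -0.02, 5.82] [0.004, -0.001, -0.001] rows>= 2
```

View pics/w14.png

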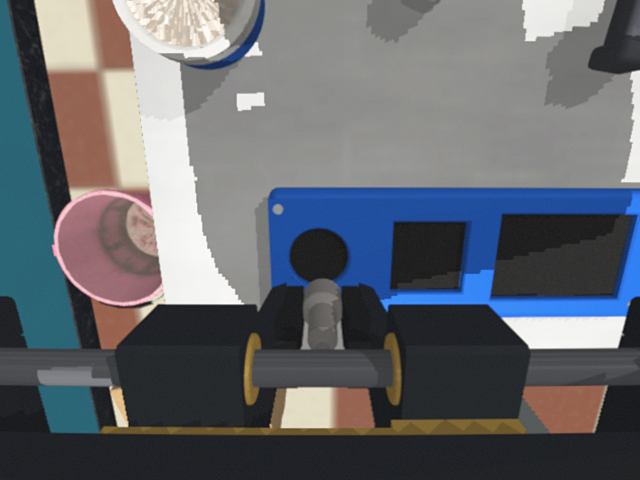

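>>> {"name": "servo_tool", "arguments": {"series": [[-0.1,0,2.5,0,0,0],[-0.1,0,4.5,0,0,0],[-0.1,0,5.5,0,0,0],[-0.1,0,5.8,0,0,0],[-0.1,0,5.8,0,0,0],[-0.1,0,5.8,0,0,0]]}}

```text
clock: 15.65
tool_pos: [0.4825, 0.2446, 0.0197]
eef_rot: [-179.9, 0.0, -90.0]
contact_force: [-0.1, -0.1, -0.6]
width: 0.0164
```

>>> {"name": "servo_tool", "arguments": {"series": [[0,0,0,0,0,0],[0,0,0,0,0,0],[0,0,0,0,0,0],[0,0,0,0,0,0],[0,0,0,0,0,0]], "fingers": 0}}

```text
clock: 16.07
tool_pos: [0.4817, 0.2448, 0.0187]
eef_rot: [-180.0, 0.0, -90.0]
contact_force: [0.6, 0.5, -0.2]
width: 0.044
```

>>> {"name": "servo_tool", "arguments": {"series": [[0,0,-1.5,0,0,0],[0,0,-4,0,0,0],[0,0,-7.5,0,0,0],[0,0,-10.5,0,0,0],[0,0,-10.5,0,0,0],[0,0,-10.5,0,0,0]]}}

```text
clock: 16.57
tool_pos: [0.4821, 0.2449, 0.1247]
eef_rot: [-179.8, 0.0, -90.0]
contact_force: [-0.3, -0.7, 0.3]
width: 0.0441
```

```bash
python3 -c "
from h import *
rel(.631,.189,.13,-90)
s=snap('wrist','w15')
cv2.imwrite('pics/w13c.png',cv2.resize(load('w13')['pixels'][0:60,260:340],(800,600),interpolation=cv2.INTER_CUBIC))"
```

```text
t 16.57 at [0.4821 0.2449 0.1247] [-1.7982e+02  4.0000e-02 -9.0020e+01] w 0.0441 F [-0.3 -0.7  0.3]
row [5.58, -14.89, -0.49] [-0.003, 0.001, -0.0] rows>= 4
```

View pics/w15.png

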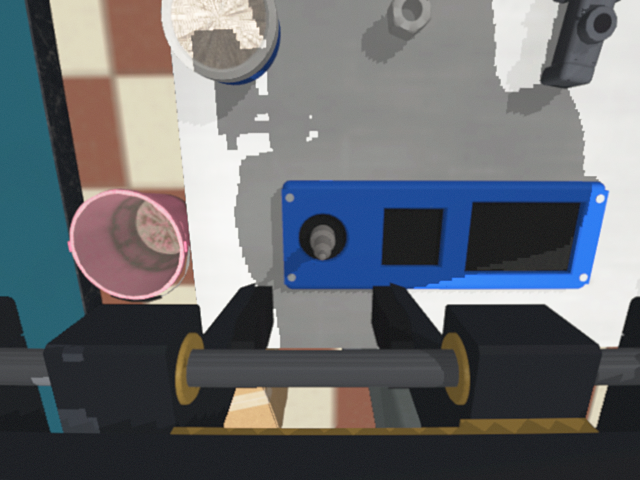

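View pics/w13c.png

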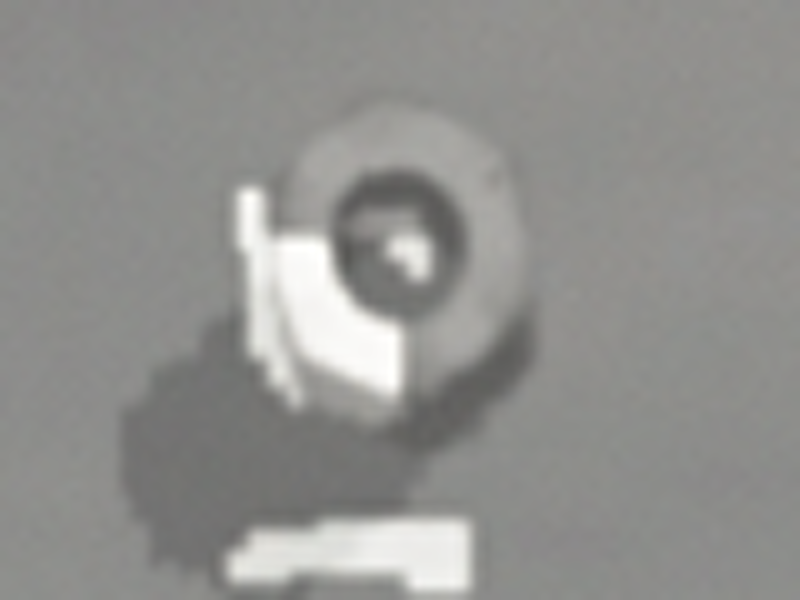

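```bash
python3 -c "
from h import *
print(onz(load('w13'),[(300,24.5)],.02).round(4),onz(load('w15'),[(404.5,16)],.02).round(4),onz(load('top0'),[(209,240)],.02).round(4))
rel(.631,.188,.13,-90)"
```

```text
[[0.6311 0.1879 0.02  ]] [[0.6273 0.1928 0.02  ]] [[0.6337 0.1862 0.02  ]]
t 16.62 at [0.4814 0.2447 0.1232] [-180.      0.    -90.02] w 0.0443 F [ 0.1 -0.3 -0.8]
row [5.66, -14.96, -0.68] [-0.0, 0.0, -0.0] rows>= 4
```

>>> {"name": "servo_tool", "arguments": {"series": [[5.7,-14.9,-0.5,0,0,0],[5.7,-14.9,-0.5,0,0,0],[5.7,-14.9,-0.5,0,0,0],[5.7,-14.9,-0.5,0,0,0],[5.7,-14.9,-0.5,0,0,0],[5.7,-14.9,-0.5,0,0,0],[5.7,-14.9,-0.5,0,0,0]], "fingers": -0.1}}

```text
clock: 17.2
tool_pos: [0.6296, 0.1877, 0.1266]
eef_rot: [179.8, -0.0, -90.0]
contact_force: [0.5, -0.3, -0.2]
width: 0.0484
```

```bash
python3 -c "
from h import *
rel(.631,.188,.008,-90)
s=snap('wrist','w16')
u,v=proj(s,[[.631,.188,.02]])[0];print(u,v); u=int(u);v=int(v)
cv2.imwrite('pics/w16c.png',cv2.resize(s['pixels'][v-60:v+60,u-80:u+80],(800,600),interpolation=cv2.INTER_CUBIC))"
```

```text
t 17.2 at [0.6296 0.1877 0.1266] [ 1.798e+02 -1.000e-02 -9.002e+01] w 0.0484 F [ 0.5 -0.3 -0.2]
row [-0.03, -0.18, 11.86] [0.004, -0.0, -0.0] rows>= 3
320.98849093868256 236.41728824331193
```

View pics/w16c.png

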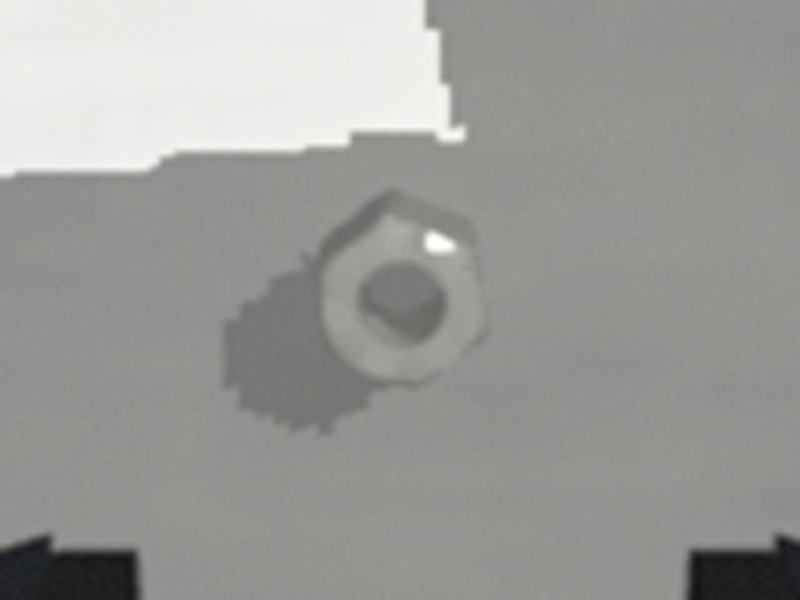

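>>> {"name": "servo_tool", "arguments": {"series": [[0,-0.1,3.5,0,0,-0.1],[0,-0.1,7,0,0,-0.1],[0,-0.1,10,0,0,-0.1],[0,-0.1,11.5,0,0,-0.1],[0,-0.1,11.9,0,0,-0.1],[0,-0.1,11.9,0,0,-0.1],[0,-0.1,11.9,0,0,-0.1]]}}

```text
clock: 17.83
tool_pos: [0.6318, 0.1882, 0.0107]
eef_rot: [-179.9, 0.0, -84.3]
contact_force: [0.9, 0.0, 0.1]
width: 0.0482
```

>>> {"name": "servo_tool", "arguments": {"series": [[0,0,0,0,0,0],[0,0,0,0,0,0],[0,0,0,0,0,0],[0,0,0,0,0,0],[0,0,0,0,0,0],[0,0,0,0,0,0],[0,0,0,0,0,0]], "fingers": 1}}

```text
clock: 18.42
tool_pos: [0.6319, 0.1877, 0.0101]
eef_rot: [-179.9, 0.0, -84.3]
contact_force: [-2.0, 0.2, 5.7]
width: 0.0235
```

>>> {"name": "servo_tool", "arguments": {"series": [[0,0,-2,0,0,0],[0,0,-5,0,0,0],[0,0,-6.5,0,0,0],[0,0,-6.5,0,0,0],[0,0,-6.5,0,0,0]]}}

```text
clock: 18.83
tool_pos: [0.6316, 0.1876, 0.0743]
eef_rot: [-180.0, 0.0, -84.3]
contact_force: [-0.5, -1.0, -1.4]
width: 0.0233
```

```bash
python3 -c "
from h import *
rel(.4815,.176,.07,0)
s=snap('wrist','w17')
cv2.imwrite('pics/w17c.png',cv2.resize(s['pixels'][230:380,220:420],(800,600),interpolation=cv2.INTER_CUBIC))"
```

```text
t 18.83 at [0.6316 0.1876 0.0743] [-179.97    0.    -84.3 ] w 0.0233 F [-0.5 -1.  -1.4]
row [-0.34, 15.05, 0.42] [-0.0, -0.0, -1.471] rows>= 12
```

View pics/w17c.png

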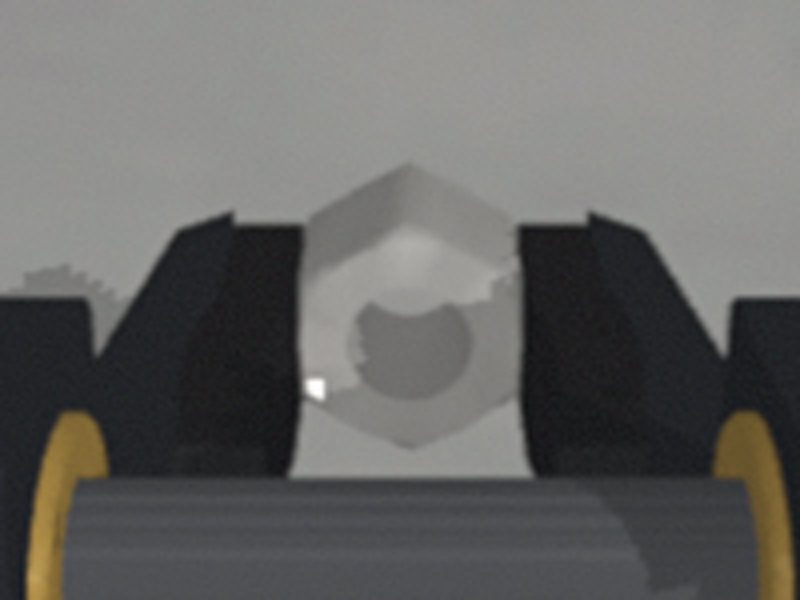

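>>> {"name": "servo_tool", "arguments": {"series": [[-0.3,15,0.4,0,0,-1.2],[-0.3,15,0.4,0,0,-1.2],[-0.3,15,0.4,0,0,-1.2],[-0.3,15,0.4,0,0,-1.2],[-0.3,15,0.4,0,0,-1.2],[-0.3,15,0.4,0,0,-1.2],[-0.3,15,0.4,0,0,-1.2],[-0.3,15,0.4,0,0,-1.2],[-0.3,15,0.4,0,0,-1.2],[-0.3,15,0.4,0,0,-1.2]]}}

```text
clock: 19.72
tool_pos: [0.4812, 0.1756, 0.0688]
eef_rot: [179.9, 0.2, -15.2]
contact_force: [-0.7, -0.5, 0.5]
width: 0.023
```

>>> {"name": "servo_tool", "arguments": {"series": [[0,0,0,0,0,-0.271],[0,0,0,0,0,-0.271],[0,0,0,0,0,-0.271],[0,0,0,0,0,-0.271],[0,0,0,0,0,-0.271],[0,0,0,0,0,-0.271]]}}

```text
clock: 20.22
tool_pos: [0.4819, 0.1757, 0.07]
eef_rot: [180.0, 0.0, -0.2]
contact_force: [1.0, 0.4, -1.3]
width: 0.0232
```

```bash
python3 -c "
from h import *
rel(.4815,.176,.018,0)
s=snap('wrist','w18')"
```

```text
t 20.22 at [0.4819 0.1757 0.07  ] [ 1.8e+02  4.0e-02 -1.6e-01] w 0.0232 F [ 1.   0.4 -1.3]
row [-0.03, -0.03, 5.2] [0.0, 0.001, -0.003] rows>= 2
```

View pics/w18.png

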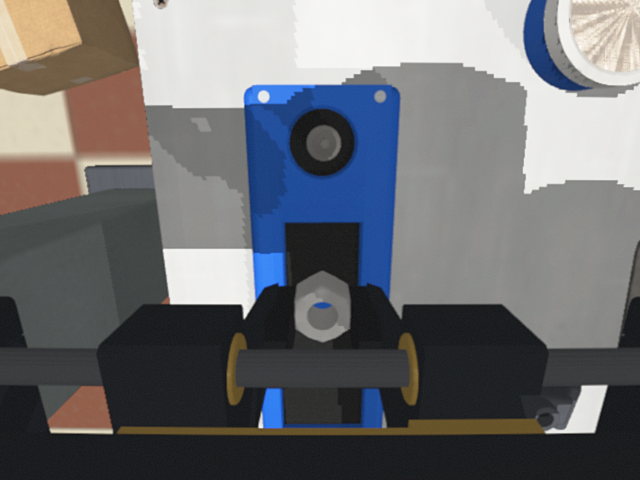

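>>> {"name": "servo_tool", "arguments": {"series": [[0,0,2.5,0,0,0],[0,0,4,0,0,0],[0,0,5,0,0,0],[0,0,5.2,0,0,0],[0,0,5.2,0,0,0],[0,0,5.2,0,0,0]]}}

```text
clock: 20.77
tool_pos: [0.4825, 0.1758, 0.019]
eef_rot: [-180.0, -0.1, -0.0]
contact_force: [0.4, 0.1, -0.7]
width: 0.0233
```

>>> {"name": "servo_tool", "arguments": {"series": [[0,0,0,0,0,0],[0,0,0,0,0,0],[0,0,0,0,0,0],[0,0,0,0,0,0],[0,0,0,0,0,0]], "fingers": -0.1}}

```text
clock: 21.18
tool_pos: [0.4822, 0.1757, 0.0186]
eef_rot: [-180.0, -0.0, -0.0]
contact_force: [-0.6, 0.1, -0.1]
width: 0.048
```

>>> {"name": "servo_tool", "arguments": {"series": [[0,0,-1.5,0,0,0],[0,0,-4,0,0,0],[0,0,-7.5,0,0,0],[0,0,-10.5,0,0,0],[0,0,-10.5,0,0,0],[0,0,-10.5,0,0,0]]}}

```text
clock: 21.68
tool_pos: [0.4826, 0.1758, 0.1246]
eef_rot: [-180.0, -0.2, -0.0]
contact_force: [0.1, -0.0, -1.2]
width: 0.0486
```

```bash
python3 -c "
from h import *
rel(.62,.076,.14,-90)
s=snap('wrist','w19')
w=load('w13'); cv2.imwrite('pics/w13d.png',cv2.resize(w['pixels'][0:90,360:480],(800,600),interpolation=cv2.INTER_CUBIC))"
```

```text
t 21.68 at [0.4826 0.1758 0.1246] [-1.7998e+02 -1.9000e-01 -1.0000e-02] w 0.0486 F [ 0.1 -0.  -1.2]
row [13.75, 9.98, -1.5] [-0.003, -0.002, 1.571] rows>= 13
```

View pics/w19.png

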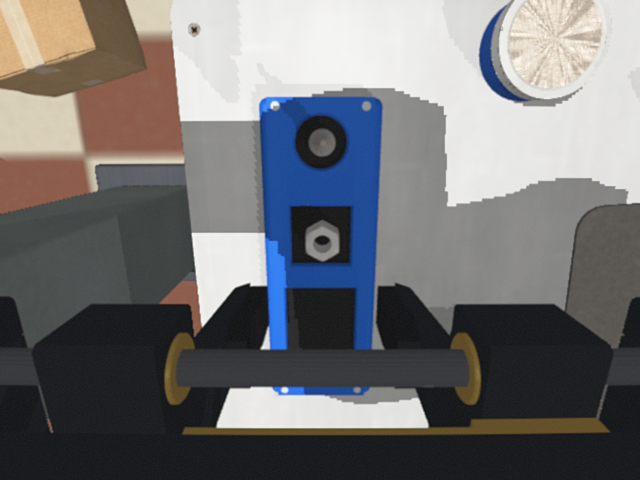

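View pics/w13d.png

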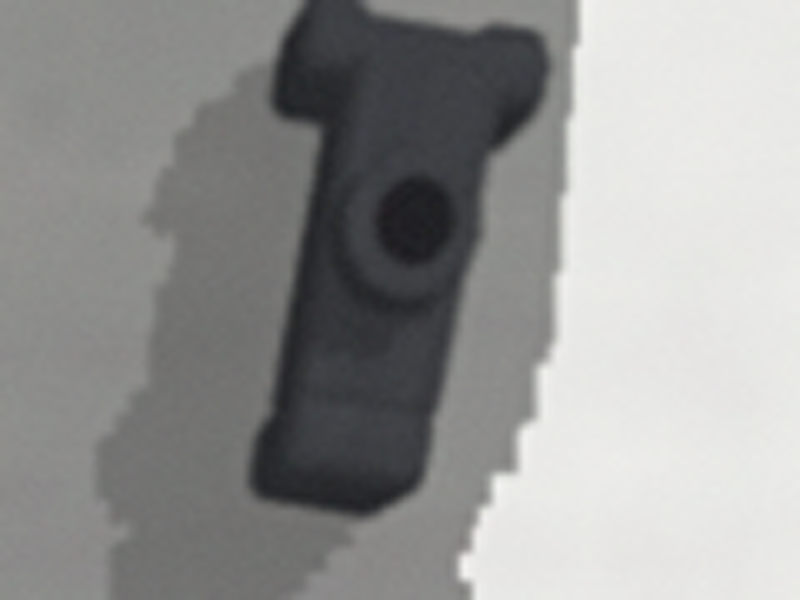

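```bash
python3 -c "
from h import *
print(onz(load('w13'),[(422.2,33)],.034).round(4))
comps(load('top0'),(150,150,290,262),0.008,amin=30)
rel(.62,.076,.14,-95)"
```

```text
[[0.6206 0.0763 0.034 ]]
px [214. 167.] area 188 zmax 0.023 rect c [812. 171.] size [19.  87.4] ang 89.7
px [227. 168.] area 133 zmax 0.021 rect c [806.8 143.7] size [11.9 95.2] ang 77.5
px [267. 157.] area 331 zmax 0.036 rect c [830.   47.9] size [ 27.5 114.5] ang 19.9
px [172. 168.] area 146 zmax 0.032 rect c [814.9 271.9] size [23.4 43.2] ang 54.8
px [276. 185.] area 329 zmax 0.052 rect c [759.5  27.7] size [36.3 84.6] ang 25.5
px [175. 202.] area 150 zmax 0.030 rect c [728.6 263.8] size [25.1 42.8] ang 41.5
px [256. 242.] area 302 zmax 0.040 rect c [621.3  77.2] size [36.3 63.9] ang 82.7
px [159. 247.] area 572 zmax 0.043 rect c [622.9 296.5] size [49.1 67.2] ang 87.7
px [208. 241.] area 93 zmax 0.027 rect c [631.3 188.8] size [25.4 26.9] ang 4.7
t 21.73 at [0.4818 0.1757 0.1233] [-1.8e+02 -1.0e-02 -1.0e-02] w 0.0481 F [-0.   0.1 -0.5]
row [13.82, 9.97, -1.67] [-0.0, -0.0, 1.658] rows>= 14
```

>>> {"name": "servo_tool", "arguments": {"series": [[13.8,10,-1.7,0,0,1.2],[13.8,10,-1.7,0,0,1.2],[13.8,10,-1.7,0,0,1.2],[13.8,10,-1.7,0,0,1.2],[13.8,10,-1.7,0,0,1.2],[13.8,10,-1.7,0,0,1.2],[13.8,10,-1.7,0,0,1.2],[13.8,10,-1.7,0,0,1.2],[13.8,10,-1.7,0,0,1.2],[13.8,10,-1.7,0,0,1.2]], "fingers": -0.4}}

```text
clock: 22.57
tool_pos: [0.6194, 0.0756, 0.1382]
eef_rot: [179.8, 0.1, -69.1]
contact_force: [0.2, 0.2, 0.1]
width: 0.0616
```

>>> {"name": "servo_tool", "arguments": {"series": [[0,0,0,0,0,0.47],[0,0,0,0,0,0.47],[0,0,0,0,0,0.47],[0,0,0,0,0,0.47],[0,0,0,0,0,0.47],[0,0,0,0,0,0.47],[0,0,0,0,0,0.47]]}}

```text
clock: 23.15
tool_pos: [0.6198, 0.0757, 0.1394]
eef_rot: [179.9, -0.0, -95.5]
contact_force: [-0.3, 0.1, 0.7]
width: 0.0612
```

```bash
python3 -c "
from h import *
rel(.6206,.0763,.009,-95.5)
s=snap('wrist','w20')
print(proj(s,[[.6206,.0763,.034]]).round(1)); comps(s,(150,100,500,290),.012,amin=100)"
```

```text
t 23.15 at [0.6198 0.0757 0.1394] [179.9   -0.   -95.54] w 0.0612 F [-0.3  0.1  0.7]
row [-0.07, -0.1, 13.04] [0.002, -0.0, -0.001] rows>= 4
[[320.4 238.1]]
px [320. 229.] area 2646 zmax 0.037 rect c [620.9  77. ] size [35.9 64.1] ang 81.6
```

View pics/w20.png

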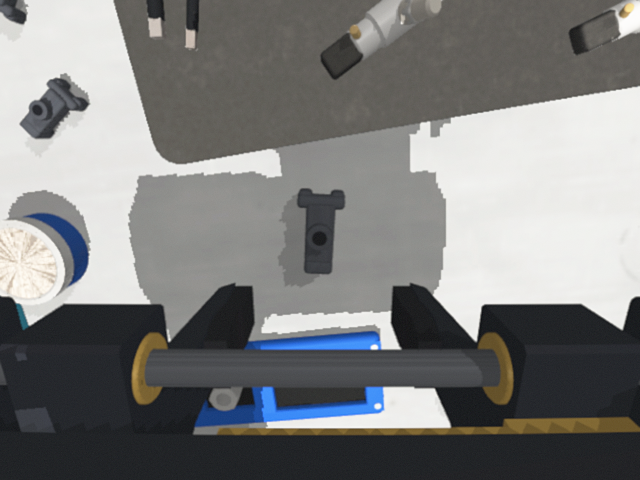

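>>> {"name": "servo_tool", "arguments": {"series": [[-0.1,-0.1,3.5,0,0,0.04],[-0.1,-0.1,7,0,0,0.04],[-0.1,-0.1,10,0,0,0.04],[-0.1,-0.1,12.2,0,0,0.04],[-0.1,-0.1,12.9,0,0,0.04],[-0.1,-0.1,12.9,0,0,0.04],[-0.1,-0.1,12.9,0,0,0.04]]}}

```text
clock: 23.78
tool_pos: [0.6217, 0.0766, 0.0123]
eef_rot: [-179.9, 0.0, -98.0]
contact_force: [1.2, -0.0, -0.3]
width: 0.0622
```

>>> {"name": "servo_tool", "arguments": {"series": [[0,0,0,0,0,0],[0,0,0,0,0,0],[0,0,0,0,0,0],[0,0,0,0,0,0],[0,0,0,0,0,0],[0,0,0,0,0,0],[0,0,0,0,0,0],[0,0,0,0,0,0],[0,0,0,0,0,0]], "fingers": 1, "newtons": 25}}

```text
clock: 24.53
tool_pos: [0.6212, 0.0766, 0.0116]
eef_rot: [-180.0, 0.0, -98.0]
contact_force: [0.1, 0.4, 2.7]
width: 0.0217
```

```bash
python3 -c "
from h import *
rel(.4815,.0925,.08,0)
s=snap('wrist','w21')"
```

```text
t 24.53 at [0.6212 0.0766 0.0116] [-179.99    0.    -97.99] w 0.0217 F [0.1 0.4 2.7]
row [0.37, 14.05, -6.84] [-0.0, -0.0, -1.71] rows>= 14
```

View pics/w21.png

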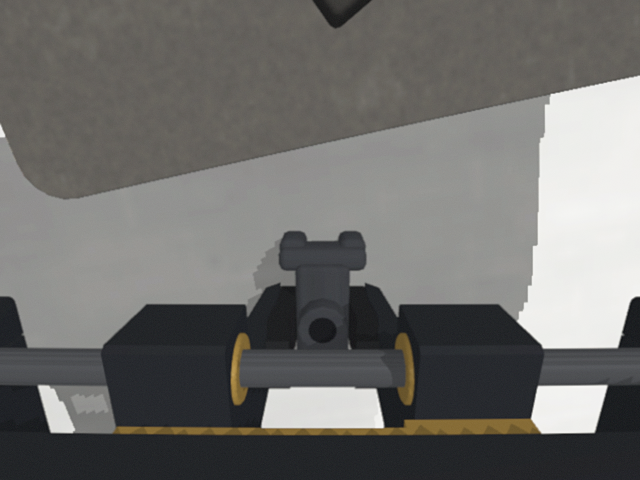

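>>> {"name": "servo_tool", "arguments": {"series": [[0,0,-2.5,0,0,0],[0,0,-6,0,0,0],[0.4,14,-6.8,0,0,-0.8],[0.4,14,-6.8,0,0,-0.8],[0.4,14,-6.8,0,0,-0.8],[0.4,14,-6.8,0,0,-0.8],[0.4,14,-6.8,0,0,-0.8],[0.4,14,-6.8,0,0,-0.8],[0.4,14,-6.8,0,0,-0.8],[0.4,14,-6.8,0,0,-0.8]]}}

```text
clock: 25.42
tool_pos: [0.4818, 0.0921, 0.0793]
eef_rot: [180.0, 0.0, -52.1]
contact_force: [0.0, -0.8, -2.0]
width: 0.0219
```

>>> {"name": "servo_tool", "arguments": {"series": [[0,0,0,0,0,-0.91],[0,0,0,0,0,-0.91],[0,0,0,0,0,-0.91],[0,0,0,0,0,-0.91],[0,0,0,0,0,-0.91],[0,0,0,0,0,-0.91],[0,0,0,0,0,-0.91],[0,0,0,0,0,-0.91],[0,0,0,0,0,-0.91],[0,0,0,0,0,-0.91]]}}

```text
clock: 26.25
tool_pos: [0.4819, 0.092, 0.0793]
eef_rot: [180.0, 0.0, -0.2]
contact_force: [0.4, -0.3, -1.2]
width: 0.0216
```

```bash
python3 -c "
from h import *
rel(.4815,.0925,.0195,0)
s=snap('wrist','w22')"
```

```text
t 26.25 at [0.4819 0.092  0.0793] [ 1.8e+02  2.0e-02 -1.9e-01] w 0.0216 F [ 0.4 -0.3 -1.2]
row [-0.04, -0.05, 5.98] [0.0, 0.0, -0.003] rows>= 2
```

View pics/w22.png

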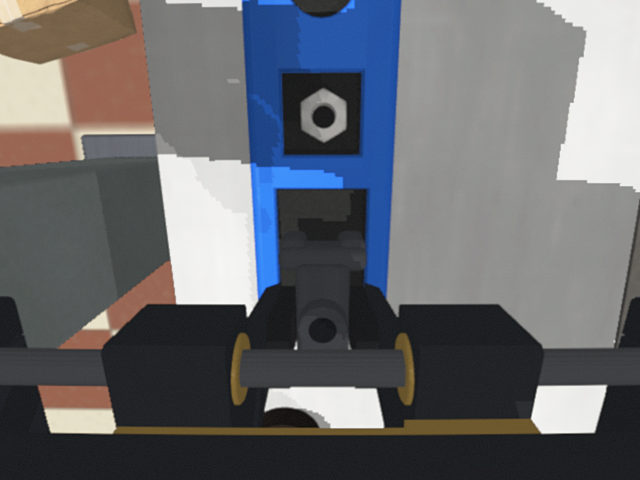

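>>> {"name": "servo_tool", "arguments": {"series": [[0,0,2.5,0,0,0],[0,0,4.5,0,0,0],[0,0,5.6,0,0,0],[0,0,5.95,0,0,0],[0,0,5.95,0,0,0],[0,0,5.95,0,0,0]]}}

```text
clock: 26.8
tool_pos: [0.4822, 0.0921, 0.0202]
eef_rot: [-180.0, -0.0, -0.1]
contact_force: [-0.1, 0.5, -1.3]
width: 0.0216
```

>>> {"name": "servo_tool", "arguments": {"series": [[0,0,0,0,0,0],[0,0,0,0,0,0],[0,0,0,0,0,0],[0,0,0,0,0,0],[0,0,0,0,0,0]], "fingers": -0.1}}

```text
clock: 27.22
tool_pos: [0.4821, 0.0921, 0.0201]
eef_rot: [180.0, -0.0, -0.0]
contact_force: [0.7, -0.3, 0.1]
width: 0.0482
```

>>> {"name": "servo_tool", "arguments": {"series": [[0,0,-1.5,0,0,0],[0,0,-4,0,0,0],[0,0,-7.5,0,0,0],[0,0,-10.5,0,0,0],[0,0,-10.5,0,0,0],[0,0,-10.5,0,0,0]]}}

```text
clock: 27.72
tool_pos: [0.4824, 0.0921, 0.1261]
eef_rot: [180.0, -0.2, -0.0]
contact_force: [0.6, -0.6, -0.2]
width: 0.0484
```

```bash
python3 -c "
from h import *
rel(.4815,.0925,.06,0)
s=snap('wrist','w23'); print(proj(s,[[.4815,.0925,.041]])); comps(s,(200,120,440,290),.02,amin=100)"
```

```text
t 27.72 at [0.4824 0.0921 0.1261] [ 1.7999e+02 -1.9000e-01 -1.0000e-02] w 0.0484 F [ 0.6 -0.6 -0.2]
row [-0.12, -0.04, 6.61] [0.0, -0.003, -0.0] rows>= 2
[[321.21304777 246.54477927]]
px [323. 130.] area 427 zmax 0.030 rect c [482.5 168.2] size [12.6 23.1] ang 90.0
px [322. 238.] area 3027 zmax 0.044 rect c [482.1  92. ] size [63.2 35.2] ang 89.9
```

View pics/w23.png

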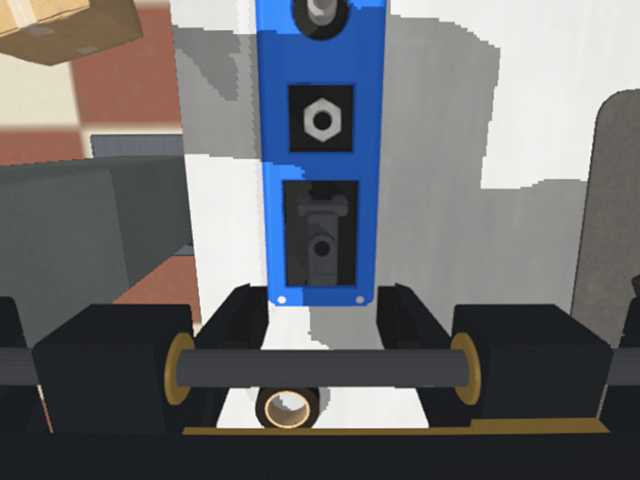

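>>> {"name": "servo_tool", "arguments": {"series": [[0,0,3,0,0,0],[0,0,5.5,0,0,0],[0,0,6.5,0,0,0],[0,0,6.5,0,0,0],[0,0,6.5,0,0,0],[0,0,6.5,0,0,0],[0,0,6.5,0,0,0],[0,0,6.5,0,0,0],[0,0,6.5,0,0,0],[0,0,6.5,0,0,0]], "fingers": 1}}

```text
clock: 28.6
tool_pos: [0.4821, 0.0921, 0.0603]
eef_rot: [180.0, -0.0, -0.0]
contact_force: [-0.6, 0.4, -0.1]
width: 0.0008
```

>>> {"name": "servo_tool", "arguments": {"series": [[0,0,0.4,0,0,0],[0,0,0.8,0,0,0],[0,0,1.2,0,0,0],[0,0,1.2,0,0,0],[0,0,1.2,0,0,0],[0,0,1.2,0,0,0]]}}

```text
clock: 29.1
tool_pos: [0.482, 0.0921, 0.0478]
eef_rot: [-180.0, 0.0, -0.0]
contact_force: [0.3, -0.6, 0.5]
width: 0.0005
```

Now small steps down to the boss (top expected at z ≈ 0.041).

>>> {"name": "servo_tool", "arguments": {"series": [[0,0,0.2,0,0,0],[0,0,0.4,0,0,0],[0,0,0.5,0,0,0],[0,0,0.5,0,0,0]]}}

```text
clock: 29.43
tool_pos: [0.4818, 0.0921, 0.0427]
eef_rot: [-180.0, 0.0, -0.0]
contact_force: [0.2, 0.2, 0.4]
width: 0.0003
```

>>> {"name": "servo_tool", "arguments": {"series": [[0,0,0.05,0,0,0],[0,0,0.1,0,0,0],[0,0,0.1,0,0,0]]}}

```text
clock: 29.68
tool_pos: [0.4819, 0.0921, 0.0419]
eef_rot: [-180.0, 0.0, -0.0]
contact_force: [0.0, -0.0, 0.4]
width: 0.0008
```

>>> {"name": "servo_tool", "arguments": {"series": [[0,0,0.05,0,0,0],[0,0,0.1,0,0,0],[0,0,0.1,0,0,0]]}}

```text
clock: 29.93
tool_pos: [0.482, 0.0921, 0.0414]
eef_rot: [180.0, -0.0, -0.0]
contact_force: [-2.2, -0.5, 6.0]
width: 0.0004
```

>>> {"name": "servo_tool", "arguments": {"series": [[0,0,0.05,0,0,0],[0,0,0.05,0,0,0],[0,0,0.05,0,0,0]]}}

```text
clock: 30.18
tool_pos: [0.4821, 0.0921, 0.0414]
eef_rot: [180.0, -0.1, -0.0]
contact_force: [-2.9, -0.1, 11.4]
width: 0.0011
```

```bash
python3 -c "
from h import *
s=snap('wrist','w24'); print(env.read_state()['contact_force'])"
```

```text
[-3.96718504  0.6917097  12.83470473]
```

>>> {"name": "servo_tool", "arguments": {"series": [[0,0,-1,0,0,0],[0,0,-3,0,0,0],[0,0,-7,0,0,0],[0,0,-11,0,0,0],[0,0,-15,0,0,0],[0,0,-19,0,0,0],[0,0,-23,0,0,0],[0,0,-23,0,0,0],[0,0,-23,0,0,0],[0,0,-23,0,0,0]]}}

```text
clock: 31.07
tool_pos: [0.4815, 0.0921, 0.2696]
eef_rot: [-180.0, 0.1, -0.0]
contact_force: [0.1, 0.8, -0.1]
width: 0.0004
```

```bash
python3 -c "
from h import *
rel(.40,-.07,.30,-90)
s=snap('wrist','w25'); comps(s,(200,0,440,290),.02,amin=60); trays(s,300)
C=cloud(s)
t=snap('top','top25'); cv2.imwrite('pics/t25.png',cv2.resize(t['pixels'][200:350,140:500],(800,333),interpolation=cv2.INTER_CUBIC))"
```

```text
t 31.07 at [0.4815 0.0921 0.2696] [-1.8e+02  7.0e-02 -1.0e-02] w 0.0004 F [ 0.1  0.8 -0.1]
row [-8.15, 16.21, -3.03] [0.001, 0.001, 1.571] rows>= 13
px [324.  53.] area 319 zmax 0.061 rect c [482.2 242.5] size [14.9 17.3] ang 86.2
px [324. 126.] area 355 zmax 0.030 rect c [482.8 174.8] size [26.9 23. ] ang 89.4
px [324. 203.] area 1288 zmax 0.044 rect c [482.2  92. ] size [63.  35.9] ang 89.9
tray [481.1 153.9] [238.9  83.9] 89.8
  well [481.   92.2] [79.9 53.2] 89.9
  well [481.2 176.1] [42.5 42.9] 89.9
  well [481.3 243.6] [33.2 34.2] 89.9
```

View pics/w25.png

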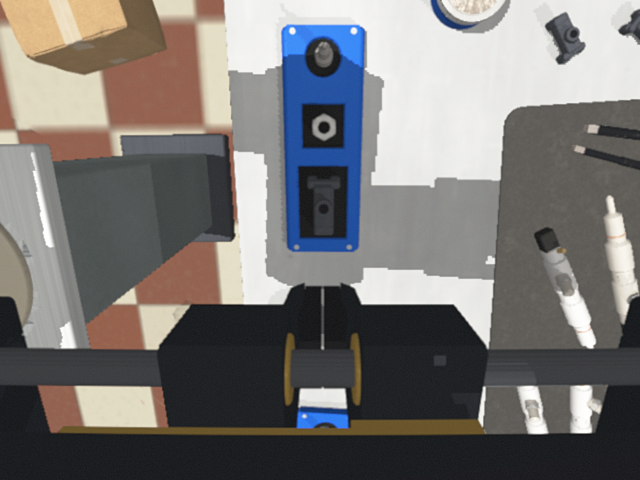

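View pics/t25.png

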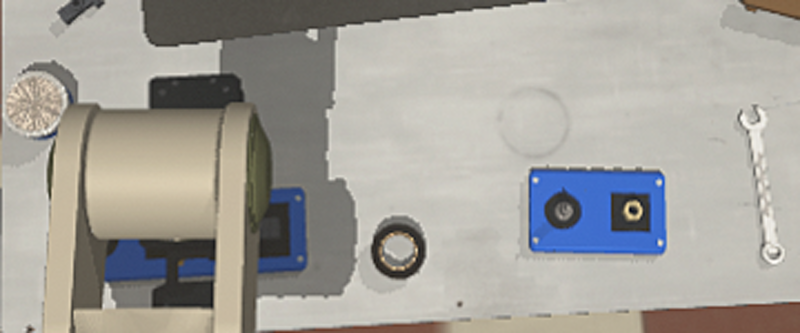

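```bash
python3 -c "
from h import *
comps(load('top25'),(370,260,450,330),.018,amin=6); trays(load('top25'),330)
comps(load('w10'),(250,80,390,285),.018,amin=30)
print(env.read_state()['joint_vel'].round(1))
env.hand_in()"
```

```text
px [393. 294.] area 50 zmax 0.064 rect c [ 483.6 -230.7] size [15.9 13.4] ang 58.7
px [424. 294.] area 50 zmax 0.029 rect c [ 481.6 -302.6] size [18.4 20.2] ang 0.7
tray [ 482.3 -266.7] [140.   82.4] 87.0
tray [1166.7  -49.9] [ 186.4 1473.3] 0.0
px [318. 139.] area 596 zmax 0.062 rect c [ 483.9 -232.4] size [17.4 17.3] ang 84.1
px [322. 241.] area 479 zmax 0.025 rect c [ 480.3 -303. ] size [21.  18.9] ang 85.7
[ 0.   0.1 -0.3 -0.   0.2 -0. ]
the job is handed in; nothing more can be done
```

Both kits are made up and the job was handed in at about 31 s of the 141 s allowed; the interface gives no verdict.

- **Two-well tray:** one nozzle stands in the round well and the brass nut lies flat in the square well. Both were within about 3 mm of their well centres in the last views.
- **Three-well tray:** the other nozzle, the steel nut and the 64 mm clamp are in their wells, each within about 2 mm of centre. The heights matched parts resting on the well floors.
- **Clamp:** I took the one at top-camera pixel (256, 242), which measured 64 × 36 mm. The two others, at (172, 168) and (175, 202), measured only about 43 × 25 mm.
- **Press on the boss:** the closed fingertips touched at z = 0.041 m, where the boss top should be. The force read 6 to 13 N for about 0.3 s, and the clamp measured in the same place and at the same height before and after.
- **Other items:** the tape roll, spanner and grease tin were not touched and look unmoved in the last pictures, though I did not measure their positions again.

Three readings disagreed slightly. The fingers sat about 2 mm high with a 6 to 7 N upward force when closing on three of the parts, so I set the release heights to suit. The collar read 16.5 mm between the pads instead of 18 mm. One outline listed as a tray in the last top view was just the blue wall.

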